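Stow the weather hut's gear for winter

ROBOT

A 6-joint arm with a two-finger parallel gripper is mounted at the origin on the work surface. World frame = base frame: x ahead of the robot, y to its left, z up, the work surface at z = 0. Lengths are in m, angles in degrees, forces in N, time in s.
With the tool pointing down it reaches from about 0.35 to 0.875 m from the base axis. Payload 4.2 kg.
Tool frame: the origin (TCP) lies at the very end of the fingers, on their centre line; the grasp point (between the pads) lies 19 mm behind it (r.hold_point_z is the distance from the TCP to the grasp point, in m); z points along the fingers, y is the direction in which the jaws open and shut (so a half turn about z gives the same grasp; the last joint's range is limited). The gripper opens to 87 mm and grips with 3 to 60 N. Pads are 19 mm wide; open, the fingers measure 117 mm over their backs; the gripper's body (75 mm by 190 mm) begins 51 mm behind the grasp point.
Start: joints at [86.551, 22.042, 0.453, 0, -68.411, -14.817], TCP at [0.196, 0.593, 0.223] pointing down, gripper open.
Joint ranges: [-179.83, 179.83], [-69.29, 118.12], [-61.27, 80.66], [-181.25, 117.63], [-171.15, -9.14], [-177.46, 177.46]. Speed limits (degrees/s): [159.86, 159.86, 180, 180, 180, 180].

INTERFACE

Orientations are given as a 3x3 rotation matrix whose columns are the frame's x, y, z axes.
In Python, from station import r, cams, ticket gives the robot as it stands.
- The arm moves only by the tool drive_tool, never from a script. Its argument "deltas" is a list of rows, each an object of numbers: "dx", "dy", "dz": the shift along the tool's x, y, z in m; "wx", "wy", "wz": the turn, a rotation vector about the tool's x, y, z in degrees. A call has 1 to 20 rows; each row is the pose to reach, as a shift and turn from the pose commanded when the call began, along the tool's axes at that moment; what a row does not reach only later rows make up. A row lasts 1/10 s, in which the tool goes at most 50 mm and 8.59 degrees, less where a joint would pass 70% of its speed; a pose out of reach is approached as far as the arm can. A call with a gripper value outside its range is refused whole. "gripper" is the opening, from 0 (shut) to 1 (fully open), set as the call begins (left out, the last holds). The fingers move at their own pace and stop on an object; the grip force is fixed at half the most. Time passes only in rows, so rows that repeat a pose let the fingers close. It gives the time, the measured TCP pose, the force and the opening at its end, in the units of the state.
- r.sense(): the state, without advancing time (a new reading comes with each control period).
- cams.capture(name): name is "side" or "top"; returns the picture (384x512x3 uint8, red, green, blue); there is no depth.
- cams.camera_model(name): a dict with "intrinsics" (3x3 intrinsics, pixels), "extrinsics" (4x4, takes a point from world to camera coordinates). Camera axes: x right, y down, z forward; pixel columns grow to the right and rows downward; lengths in m; the calibration is good to about 2 mm. A picture is of the moment at which its call begins. camera_model takes no time and is no camera call.
- ticket.finish_job(): hands the job in, once; it reports no verdict.
The state is a dict: "time_s": time; "joints": joint angles; "joint_velocities": joint speeds; "effort": joint torques, N m; "tcp_pos": TCP position; "ee_rot": TCP orientation; "wrist_force": force on the tool from outside, world axes, zero at the start; "moment": the same for the moment, N m; "gripper_width": opening from 0.0 (shut) to 1.0 (fully open).
Only numpy, scipy, OpenCV 4.12 (cv2) and the standard library are available. Lean on these libraries where they do the work, as an engineer would, in place of code of your own. Each camera call takes 0.05 s, during which the arm holds its last target.

TASK

We are closing the weather hut for the winter, so sort the gear into its trays: stand the two brown bottles upright in the wooden bottle carrier, one in each bay, and set the two white dishes, open side up, side by side on the floor of the shallow metal tray. Raise the hold-down bar on the data logger, slide the battery out from beneath it and put the battery in the grey plastic battery tray, standing on its base with its long side along the tray. Set each thing down, do not let anything drop, and leave it all at rest.

Things in the scene. Friction and masses are not known exactly. Their poses are not given: they have to be found in the camera images.
- bottle_a: brown hard-plastic bottle, standing upright: body 44 mm across and 68 mm high with straight sides, then a sloping shoulder to a narrow neck and a black rubber cap 29 mm across, from 84 to 104 mm high; about 160 g. Origin at the centre of its underside, z up. It starts on the shelf; the two bottles are alike
- bottle_b: brown hard-plastic bottle, standing upright: body 44 mm across and 68 mm high with straight sides, then a sloping shoulder to a narrow neck and a black rubber cap 29 mm across, from 84 to 104 mm high; about 160 g. Origin at the centre of its underside, z up. It starts on the shelf; the two bottles are alike
- dish_a: white ceramic evaporation dish, round and open at the top, upright-sided: 56 mm across outside (foot 50 mm), 32 mm high, wall 3 mm; about 90 g. Grasp it across the outside. Origin at the centre of its underside, z up (open side up). It starts on the shelf; the two dishes are alike
- dish_b: white ceramic evaporation dish, round and open at the top, upright-sided: 56 mm across outside (foot 50 mm), 32 mm high, wall 3 mm; about 90 g. Grasp it across the outside. Origin at the centre of its underside, z up (open side up). It starts on the shelf; the two dishes are alike
- battery: dark grey block battery, 97 mm long (x), 43 wide (y), 52 high (z), about 0.57 kg, leads already off. Origin at the centre of its underside, z up. It starts in the logger's bay, its centre at the logger's x = +30 mm, axes along the logger's; its last 25 mm (+x end) are under a fixed hood, so slide it 30 mm or more towards the logger's -x before lifting
- carrier: plywood bottle carrier, fixed: open box 76 mm (x) by 147 mm (y) by 42 mm high, walls and floor 5 mm, a cross wall in the middle (36 mm high) making two square bays of 66 mm whose centres lie at y = +35.5 and -35.5 mm. Origin at the centre of its underside, z up; the floor of the bays is at z = 5 mm
- dish_tray: shallow steel dish tray lined with dark rubber, fixed: 110 mm (x) by 164 mm (y), floor at z = 4 mm, rim only 11 mm high (7 mm above the floor), walls 4 mm, small wire handles at the two ends. The two dishes fit side by side along y, for example at y = +38 and -38 mm. Origin at the centre of its underside, z up
- battery_tray: grey plastic battery tray, fixed: 80 mm (x) by 134 mm (y, the long side), floor at z = 4 mm, walls 4 mm thick and 22 mm high (18 mm above the floor), ribbed outside. The battery goes in with its length along the tray's y, either way round. Origin at the centre of its underside, z up
- logger: grey data logger on a base, fixed, z up; its open front (-x) faces roughly the robot. In its frame, mm: bay floor z 4; battery x -18.5 to 78.5, between low guides (outer faces y +-27.5, top z 16); hood x 53 to 85, y +-29.5, top z 64; housing behind, x 84 to 144, y +-50, top z 64 (hinge lugs 81); hinge line of the hold-down bar at x 83, z 72, along y. Base plate x -35 to 145, y +-52
- bar (a joint): angle of the hold-down bar, rad: 0 down (starts below 0.08), grows as its front is lifted and swung back; stop 1.9; clear of a gripper over the battery beyond 1.6. Two 7 mm arms, 51 mm between, carry a round 10 mm grip rod 145.5 mm from the hinge: bar down, rod middle at logger (-62.5, 0, 72) mm, 33 mm free behind it. Stays at any angle, 2 N at the rod; the rod turns between the fingers
Mind the look-alikes: they are no part of the job. What is shaped like the dish_b but green or orange is not meant. Of the things shaped like the dish_tray, the steel one is meant.

How it is judged (in metres and radians):
On the way:
1. the hold-down bar is raised (beyond 1.0 rad) while the battery still sits in its bay (value of joint bar above 1 rad and distance of battery from where it was at the start of the episode below 0.02 m), for 0.2 s.
At the end, for the whole second after the job is handed in: Bottles stand on the carrier's floor, one per bay; dishes stand open side up on the dish tray's floor, inside its rim; the battery stands on its base on the battery tray's floor, lengthwise, within 18 mm of its centre each way; all upright within 0.1 rad and at rest (x of bottle_a in the frame of carrier between -0.014 and 0.014 m and y of bottle_a in the frame of carrier between -0.05 and 0.05 m and z of bottle_a in the frame of carrier between 0 and 0.011 m and angle between each of bottle_a, bottle_b, dish_a, dish_b, battery's own z axis and vertical below 0.1 rad and linear speed of each of bottle_a, bottle_b, dish_a, dish_b, battery below 0.02 m/s and x of bottle_b in the frame of carrier between -0.014 and 0.014 m and y of bottle_b in the frame of carrier between -0.05 and 0.05 m and z of bottle_b in the frame of carrier between 0 and 0.011 m and x of dish_a in the frame of dish_tray between -0.026 and 0.026 m and y of dish_a in the frame of dish_tray between -0.053 and 0.053 m and z of dish_a in the frame of dish_tray between 0 and 0.009 m and x of dish_b in the frame of dish_tray between -0.026 and 0.026 m and y of dish_b in the frame of dish_tray between -0.053 and 0.053 m and z of dish_b in the frame of dish_tray between 0 and 0.009 m and x of battery in the frame of battery_tray between -0.018 and 0.018 m and y of battery in the frame of battery_tray between -0.018 and 0.018 m and z of battery in the frame of battery_tray between 0 and 0.01 m and angle between the x axis of battery and the y axis of battery_tray, either way round below 0.3 rad); the robot touches nothing.
It fails at once if a bottle, a dish or the battery falls freely or is thrown (faster than 0.7 m/s while no finger touches it, a fall of about 25 mm) ((linear speed of bottle_a above 0.7 m/s and contact force between the fingers and bottle_a below 0.05 N) or (linear speed of dish_a above 0.7 m/s and contact force between the fingers and dish_a below 0.05 N) or (linear speed of bottle_b above 0.7 m/s and contact force between the fingers and bottle_b below 0.05 N) or (linear speed of dish_b above 0.7 m/s and contact force between the fingers and dish_b below 0.05 N) or (linear speed of battery above 0.7 m/s and contact force between the fingers and battery below 0.05 N)).
It also fails if it takes over 144 s, if anything falls off the work surface, if the arm or the gripper's body presses on something with over 40 N, if the wrist force passes 120 N, or if a joint passes its speed limit or range.

## Working session

There is one attempt and no reset: what is moved stays moved. The work goes in short steps, Python scripts to look and compute and a tool call to move; the robot and the scene stay as the last step left them, time stands still between calls to the robot, and variables do not carry over. Pictures are saved under pics/ and viewed, and the job is handed in when it is done.

Besides the shell and the picture viewer there is one more tool, called after "Call:" as name(argument=value, ...), one argument or row to a line, values as JSON. drive_tool: Moves the arm, as the interface text tells. Its arguments: {"type":"object","properties":{"deltas":{"type":"array","items":{"type":"object","properties":{"dx":{"type":"number"},"dy":{"type":"number"},"dz":{"type":"number"},"wx":{"type":"number"},"wy":{"type":"number"},"wz":{"type":"number"}}}},"gripper":{"type":"number"}},"required":["deltas"]}

```bash
ls; mkdir -p pics
python3 - <<'E'
from station import r,cams,ticket
import cv2
for n in("side","top"):
    im=cams.capture(n); cv2.imwrite(f"pics/{n}0.png",im[:,:,::-1])
    m=cams.camera_model(n); print(n,m["intrinsics"],m["extrinsics"])
print(r.sense(), r.hold_point_z)
E
```

```text
pics
side [[396.40894524   0.         259.76044562]
 [  0.         396.40894524 190.51679349]
 [  0.           0.           1.        ]] [[ 6.53586305e-01 -7.56851060e-01  1.18956780e-03 -3.95537332e-01]
 [-5.24912020e-01 -4.54424200e-01 -7.19698560e-01  2.63196441e-01]
 [ 5.45245187e-01  4.69760704e-01 -6.94285653e-01  1.26387683e+00]
 [ 0.00000000e+00  0.00000000e+00  0.00000000e+00  1.00000000e+00]]
top [[435.79802412   0.         252.08437283]
 [  0.         435.79802412 193.7638278 ]
 [  0.           0.           1.        ]] [[-0.11111754 -0.99379023 -0.00582013 -0.04234718]
 [-0.97169601  0.10987191 -0.2091292   0.50919941]
 [ 0.20847002 -0.01758252 -0.9778707   1.22266755]
 [ 0.          0.          0.          1.        ]]
{'time_s': 0.1, 'joints': array([ 8.65498050e+01,  2.20864117e+01,  3.87311432e-01, -2.54853637e-02,
       -6.84117242e+01, -1.48163424e+01]), 'joint_velocities': array([-0.014506  , -0.07682905,  0.20567528,  0.08732634, -0.02622755,
        0.0739403 ]), 'effort': array([ 4.30005991e-05, -3.91690171e+01,  1.87935483e+01,  4.23187450e+00,
        1.34849691e-02, -7.53375184e-05]), 'tcp_pos': array([0.1957148 , 0.59299299, 0.22156594]), 'ee_rot': array([[ 9.49557288e-01, -3.13593172e-01, -5.29254525e-04],
       [-3.13593604e-01, -9.49555380e-01, -1.90581998e-03],
       [ 9.50956504e-05,  1.97565608e-03, -9.99998044e-01]]), 'wrist_force': array([-0.24576095, -0.43063772,  0.33516047]), 'moment': array([ 0.02196494,  0.00495752, -0.02470859]), 'gripper_width': 1.0058140426544653} 0.0187
```

View pics/side0.png

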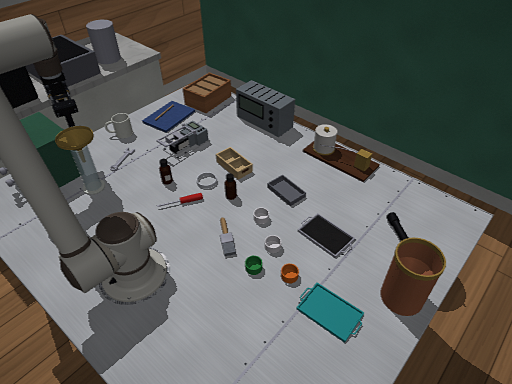

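View pics/top0.png

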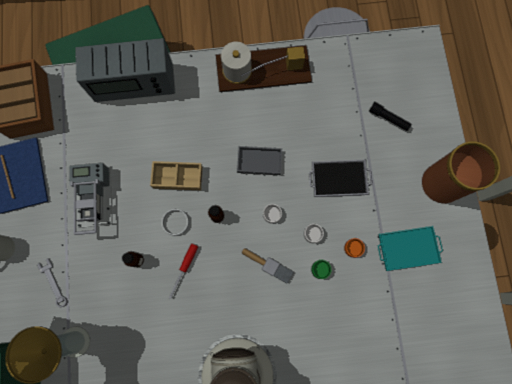

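Run:
```python
import cv2
a=cv2.imread("pics/top0.png")
cv2.imwrite("pics/t_l.png",cv2.resize(a[90:320,0:260],None,fx=3,fy=2.6*1.0,interpolation=cv2.INTER_CUBIC))
cv2.imwrite("pics/t_r.png",cv2.resize(a[90:320,250:512],None,fx=3,fy=2.6,interpolation=cv2.INTER_CUBIC))
```

```text
(no output)
```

View crops.

View pics/t_l.png

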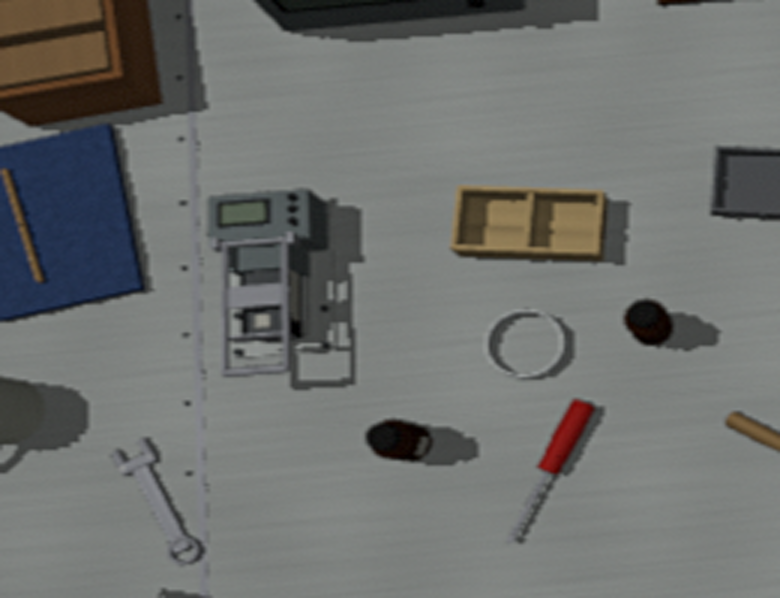

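View pics/t_r.png

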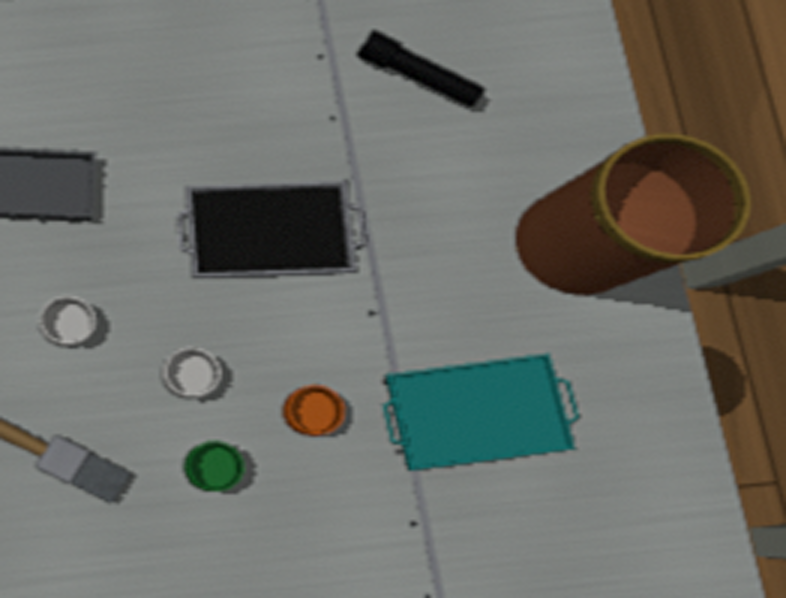

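```bash
cat > h.py <<'E'
import numpy as np, cv2
from station import r,cams,ticket
M={n:cams.camera_model(n) for n in("side","top")}
def ray(n,uv):
    K,E=np.array(M[n]["intrinsics"]),np.array(M[n]["extrinsics"])
    R,t=E[:3,:3],E[:3,3]
    d=R.T@np.linalg.solve(K,[uv[0],uv[1],1.]); return -R.T@t,d
def pl(n,uv,z):
    c,d=ray(n,uv); return (c+d*(z-c[2])/d[2])
def proj(n,p):
    K,E=np.array(M[n]["intrinsics"]),np.array(M[n]["extrinsics"])
    q=K@(E[:3,:3]@np.asarray(p,float)+E[:3,3]); return q[:2]/q[2]
def tri(uvs,uvt):
    A=[];b=[]
    for n,u in(("side",uvs),("top",uvt)):
        c,d=ray(n,u); d/=np.linalg.norm(d); P=np.eye(3)-np.outer(d,d); A.append(P);b.append(P@c)
    x=np.linalg.lstsq(np.vstack(A),np.hstack(b),rcond=None)[0]; return x
def go(p,yaw=None,R=None):
    """delta in tool axes from measured pose to TCP p, tool down with jaw (y axis) direction yaw deg"""
    from scipy.spatial.transform import Rotation as Ro
    s=r.sense(); R0=np.array(s["ee_rot"]); 
    d=R0.T@(np.array(p)-s["tcp_pos"])
    w=np.zeros(3)
    if yaw is not None:
        a=np.radians(yaw); y=np.array([np.cos(a),np.sin(a),0])
        if y@R0[:,1]<0: y=-y
        z=np.array([0,0,-1.]); R=np.c_[np.cross(y,z),y,z]
    if R is not None: w=np.degrees(Ro.from_matrix(R0.T@R).as_rotvec())
    print("d",d.round(4),"w",w.round(2),"joints",np.round(s["joints"],1),"tcp",np.round(s["tcp_pos"],4))
E
python3 - <<'E'
from h import *
print("campos",ray("top",(0,0))[0],ray("side",(0,0))[0])
a=cv2.imread("pics/top0.png"); hsv=cv2.cvtColor(a,cv2.COLOR_BGR2HSV)
def show(name,roi,mask,z):
    x0,y0,x1,y1=roi; m=np.zeros(mask.shape,np.uint8); m[y0:y1,x0:x1]=mask[y0:y1,x0:x1]
    cs,_=cv2.findContours(m,cv2.RETR_EXTERNAL,cv2.CHAIN_APPROX_NONE)
    c=max(cs,key=cv2.contourArea); rc=cv2.minAreaRect(cv2.convexHull(c)); bp=cv2.boxPoints(rc)
    w=np.array([pl("top",p,z)[:2] for p in bp])
    wc=np.array([pl("top",p[0],z)[:2] for p in c]).astype(np.float32)
    print(name,"px",np.round(rc[0],1),"box centre",w.mean(0).round(4),"world rect",[np.round(v,4) for v in cv2.minAreaRect(wc)])
S,V,H=hsv[...,1],hsv[...,2],hsv[...,0]
wood=((S>80)&(H>10)&(H<30)&(V>60)).astype(np.uint8)*255
show("carrier",(145,155,208,196),wood,.042)
dark=((V<75)).astype(np.uint8)*255
show("dishtray inner",(305,155,375,200),dark,.006)
d2=((V<115)).astype(np.uint8)*255
show("battray",(232,143,290,178),d2,.022)
for v in [(240,150),(260,160),(238,160),(340,162),(274,205),(274,213),(250,200),(176,212)]: print(v,a[v[1],v[0]],hsv[v[1],v[0]])
E
```

```text
campos [ 0.23519199 -0.07653334  1.30185277] [-0.29245    -0.77347969  1.06738417]
carrier px [175.9 174.6] box centre [0.5877 0.1205] world rect [array([0.5878, 0.1206]), array([0.1484, 0.0774]), np.float64(81.373)]
dishtray inner px [339.8 177.6] box centre [ 0.5319 -0.3724] world rect [array([ 0.532 , -0.3716]), array([0.1551, 0.1012]), np.float64(85.8798)]
battray px [260.7 160.6] box centre [ 0.6083 -0.1372] world rect [array([ 0.6083, -0.1374]), array([0.148 , 0.0906]), np.float64(80.5126)]
(240, 150) [35 34 33] [105  15  35]
(260, 160) [74 72 70] [105  14  74]
(238, 160) [67 66 64] [100  11  67]
(340, 162) [58 56 56] [120   9  58]
(274, 205) [91 93 93] [30  5 93]
(274, 213) [155 157 158] [ 20   5 158]
(250, 200) [130 133 130] [ 60   6 133]
(176, 212) [119 122 119] [ 60   6 122]
```

Run:
```python
import cv2
a=cv2.imread("pics/top0.png")
cv2.imwrite("pics/lg.png",cv2.resize(a[150:250,55:145],None,fx=6,fy=6,interpolation=cv2.INTER_CUBIC))
a=cv2.imread("pics/side0.png")
cv2.imwrite("pics/lgs.png",cv2.resize(a[110:190,145:235],None,fx=7,fy=7,interpolation=cv2.INTER_CUBIC))
```

```text
(no output)
```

View pics/lg.png

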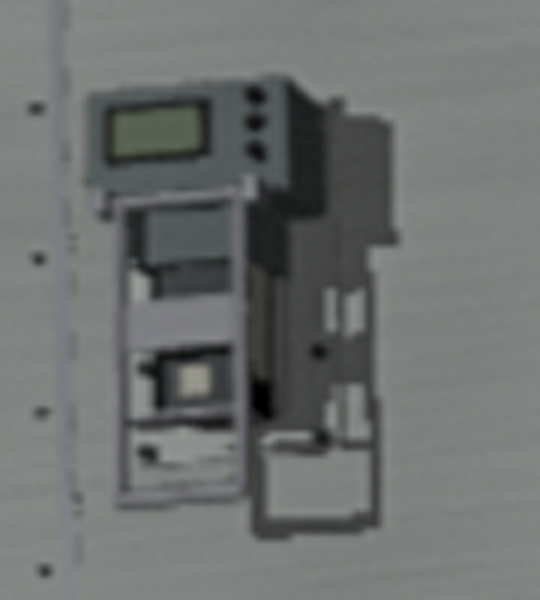

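View pics/lgs.png

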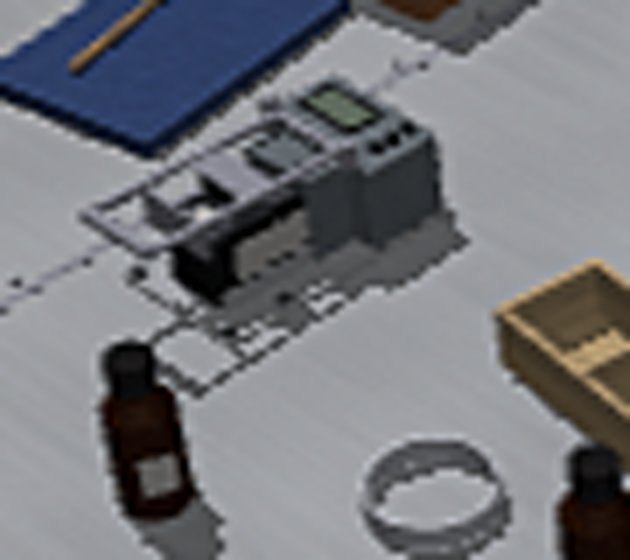

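Run:
```python
from h import *
def z2(p,s,o): return ((p[0]+.5)/s-.5+o[0],(p[1]+.5)/s-.5+o[1])
t=lambda p:z2(p,6,(55,150)); s=lambda p:z2(p,7,(145,110))
L=tri(s((85,216)),t((119,501))); Rr=tri(s((147,250)),t((244,494)))
print("rod L",L,"R",Rr)
for z in(.072,.076):
    print([pl("top",t(p),z).round(4) for p in((119,501),(244,494),(120,203),(243,190))])
# logger screen housing top corners z=.064: 
print("housing",[pl("top",t(p),.064).round(4) for p in((88,90),(287,77),(92,182),(288,168))])
# bottles: cap centre top view
a=cv2.imread("pics/top0.png")
for n,c in(("ba",(100,240,150,275)),("bb",(200,200,232,228))):
    cv2.imwrite(f"pics/{n}.png",cv2.resize(a[c[1]:c[3],c[0]:c[2]],None,fx=12,fy=12,interpolation=cv2.INTER_CUBIC))
cv2.imwrite("pics/dd.png",cv2.resize(a[195:255,255:335],None,fx=9,fy=9,interpolation=cv2.INTER_CUBIC))
cv2.imwrite("pics/tt.png",cv2.resize(a[140:205,230:380],None,fx=5,fy=5,interpolation=cv2.INTER_CUBIC))
```

```text
rod L [0.43775452 0.41683357 0.07285634] R [0.43382451 0.35437894 0.08116674]
[array([0.4406, 0.4151, 0.072 ]), array([0.4373, 0.3561, 0.072 ]), array([0.5859, 0.4108, 0.072 ]), array([0.5857, 0.3512, 0.072 ])]
[array([0.44  , 0.4135, 0.076 ]), array([0.4367, 0.3547, 0.076 ]), array([0.5848, 0.4092, 0.076 ]), array([0.5846, 0.3498, 0.076 ])]
housing [array([0.6474, 0.4282, 0.064 ]), array([0.643 , 0.3303, 0.064 ]), array([0.6004, 0.4273, 0.064 ]), array([0.5966, 0.3317, 0.064 ])]
```

View pics/ba.png

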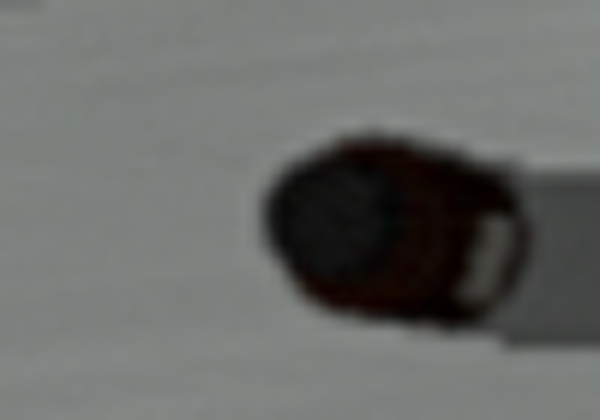

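View pics/bb.png

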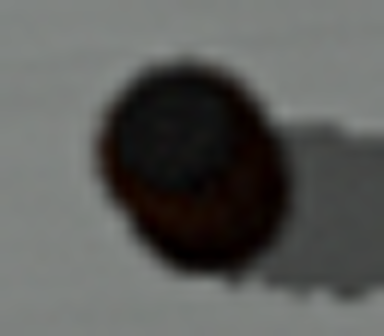

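View pics/dd.png

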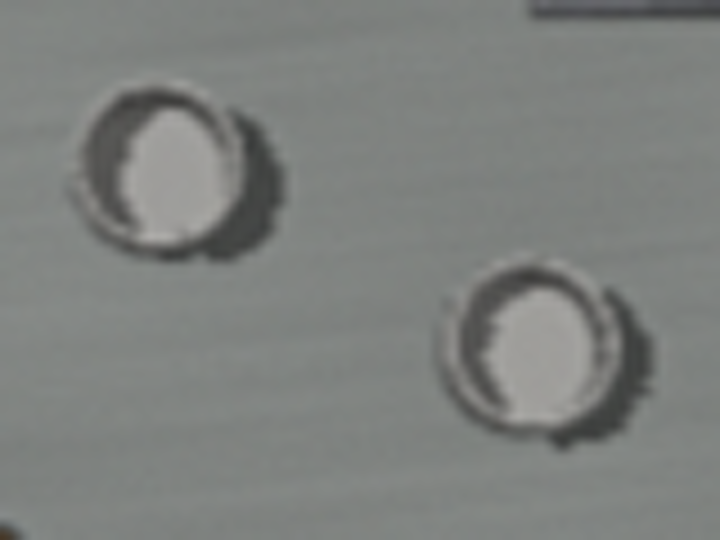

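View pics/tt.png

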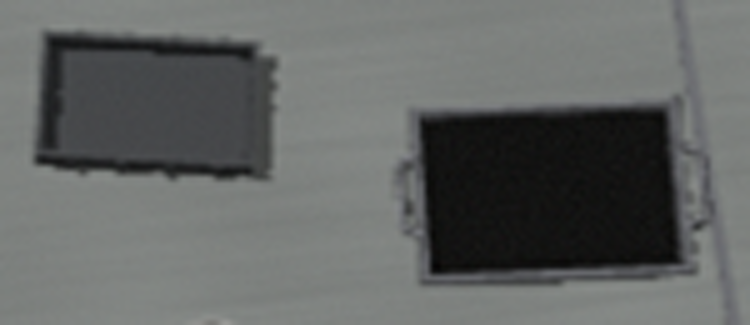

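```bash
cat >> h.py <<'E'
def z2(p,s,o): return ((p[0]+.5)/s-.5+o[0],(p[1]+.5)/s-.5+o[1])
def logger(x,y=0,yaw=-2.5,o=(.502,.3838)):
    a=np.radians(yaw); return o[0]+x*np.cos(a)-y*np.sin(a), o[1]+x*np.sin(a)+y*np.cos(a)
E
python3 - <<'E'
from h import *
pr=lambda n,v:print(n,np.round(v,4))
pr("bot a",pl("top",z2((333,218),12,(100,240)),.104)); pr("bot b",pl("top",z2((178,128),12,(200,200)),.104))
pr("dish1",pl("top",z2((158,167),9,(255,195)),.032)); pr("dish2",pl("top",z2((531,346),9,(255,195)),.032))
T=lambda p:z2(p,5,(230,140))
c=np.array([pl("top",T(p),.011)[:2] for p in((412,108),(680,100),(692,270),(420,282))]);pr("dtray",c);pr("c",c.mean(0))
c=np.array([pl("top",T(p),.022)[:2] for p in((43,32),(270,44),(264,178),(37,164))]);pr("btray",c);pr("c",c.mean(0))
pr("funnel",tri((75,137),(33,352)))
pr("rod",logger(-.0625)); pr("batt22",logger(.022))
# cross check in side image
for p in((.502,.3838,0),):pass
a=cv2.imread("pics/side0.png")
pts=[(*logger(-.0625),.072),(*logger(.083),.072),(.5878,.1206,.005),(.6083,-.1374,.004),(.532,-.3716,.004)]
pts+= [pl("top",z2((333,218),12,(100,240)),.104),pl("top",z2((178,128),12,(200,200)),.104),pl("top",z2((158,167),9,(255,195)),.032),pl("top",z2((531,346),9,(255,195)),.032)]
b=cv2.resize(a[100:300,140:380],None,fx=3.3,fy=3,interpolation=cv2.INTER_CUBIC)
for p in pts:
    u=proj("side",p); cv2.circle(b,(int((u[0]-140)*3.3),int((u[1]-100)*3)),2,(0,0,255),-1)
cv2.imwrite("pics/chk.png",b)
go((*logger(-.0625),.15),yaw=-2.5)
E
```

```text
bot a [0.3514 0.2603 0.104 ]
bot b [0.4558 0.0117 0.104 ]
dish1 [ 0.4412 -0.1516  0.032 ]
dish2 [ 0.3693 -0.2648  0.032 ]
dtray [[ 0.5915 -0.2942]
 [ 0.5779 -0.4586]
 [ 0.4715 -0.4482]
 [ 0.4826 -0.2838]]
c [ 0.5309 -0.3712]
btray [[ 0.6622 -0.0738]
 [ 0.6387 -0.2115]
 [ 0.5549 -0.1972]
 [ 0.5791 -0.0614]]
c [ 0.6087 -0.136 ]
funnel [0.1431 0.4551 0.2349]
rod [0.4396 0.3865]
batt22 [0.524  0.3828]
d [0.2963 0.1194 0.0718] w [ 0.09 -0.08 74.22] joints [ 86.5  22.1   0.4  -0.  -68.4 -14.8] tcp [0.1957 0.593  0.2216]
```

View pics/chk.png

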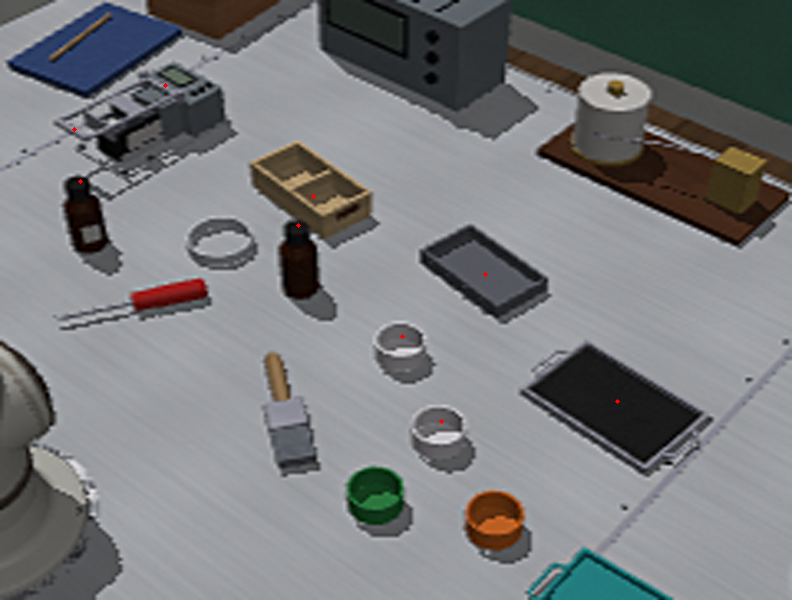

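Call:
drive_tool(
  deltas=[
    {"dx":0.05},
    {"dx":0.1},
    {"dx":0.15,"dz":0.02},
    {"dx":0.2,"dy":0.03,"dz":0.03,"wz":8},
    {"dx":0.25,"dy":0.07,"dz":0.04,"wz":16},
    {"dx":0.296,"dy":0.1,"dz":0.05,"wz":24},
    {"dx":0.296,"dy":0.119,"dz":0.07,"wz":32},
    {"dx":0.296,"dy":0.119,"dz":0.072,"wz":40},
    {"dx":0.296,"dy":0.119,"dz":0.072,"wz":48},
    {"dx":0.296,"dy":0.119,"dz":0.072,"wz":56},
    {"dx":0.296,"dy":0.119,"dz":0.072,"wz":64},
    {"dx":0.296,"dy":0.119,"dz":0.072,"wz":74.2},
    {"dx":0.296,"dy":0.119,"dz":0.072,"wz":74.2},
    {"dx":0.296,"dy":0.119,"dz":0.072,"wz":74.2},
    {"dx":0.296,"dy":0.119,"dz":0.072,"wz":74.2},
  ],
  gripper=0.23,
)

```text
schema error: expected keys dx, dy, dz, wx, wy, wz
```

Run:
```python
from h import *
go((*logger(-.0625),.055),yaw=-2.5)
print(r.sense())
for n in("side","top"):
    a=cams.capture(n); a=a[:,:,::-1]
    u=proj(n,(.44,.386,.07)); x,y=int(u[0]),int(u[1]); x=max(x,55)
    cv2.imwrite(f"pics/{n}1.png",cv2.resize(a[max(y-50,0):y+50,x-55:x+55],None,fx=6,fy=6,interpolation=cv2.INTER_CUBIC))
```

```text
d [0.2963 0.1193 0.1668] w [ 0.09 -0.08 74.22] joints [ 86.5  22.1   0.4  -0.  -68.4 -14.8] tcp [0.1957 0.593  0.2216]
{'time_s': 0.1, 'joints': array([ 8.65498050e+01,  2.20864117e+01,  3.87311432e-01, -2.54853637e-02,
       -6.84117242e+01, -1.48163424e+01]), 'joint_velocities': array([-0.014506  , -0.07682905,  0.20567528,  0.08732634, -0.02622755,
        0.0739403 ]), 'effort': array([ 4.30005991e-05, -3.91690171e+01,  1.87935483e+01,  4.23187450e+00,
        1.34849691e-02, -7.53375184e-05]), 'tcp_pos': array([0.1957148 , 0.59299299, 0.22156594]), 'ee_rot': array([[ 9.49557288e-01, -3.13593172e-01, -5.29254525e-04],
       [-3.13593604e-01, -9.49555380e-01, -1.90581998e-03],
       [ 9.50956504e-05,  1.97565608e-03, -9.99998044e-01]]), 'wrist_force': array([-0.24576095, -0.43063772,  0.33516047]), 'moment': array([ 0.02196494,  0.00495752, -0.02470859]), 'gripper_width': 1.0058140426544653}
```

View pics/side1.png

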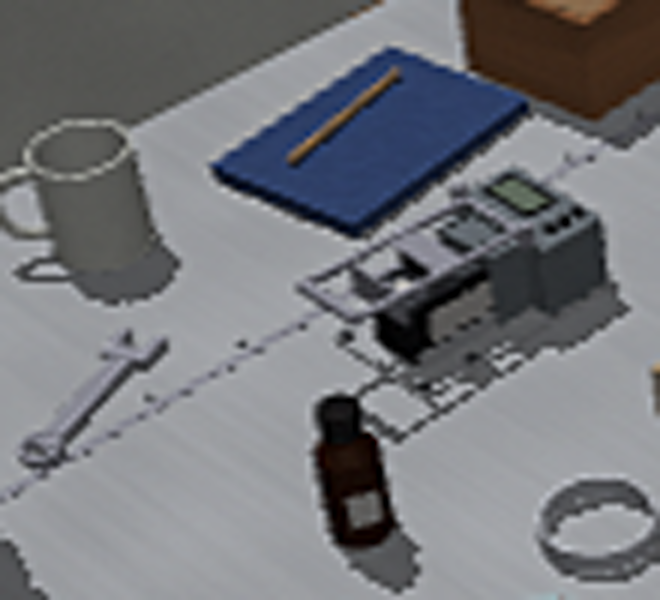

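View pics/top1.png

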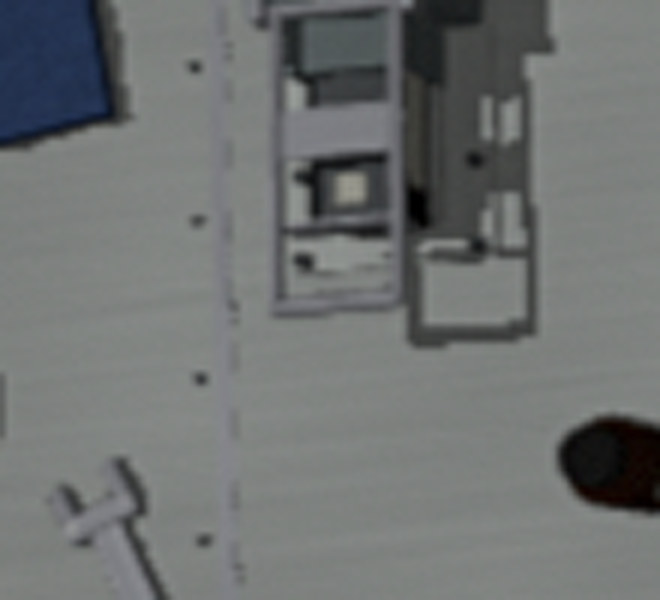

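Candidates: bottles, top view (133,259) and (216,214), both brown and meant. For the dishes, white (274,213) and (315,234) are meant; green (321,269), orange (355,248) and the flat ring (176,222) are not. For the dish tray, the steel one with black lining at (340,178) is meant, not the teal one (410,248). The battery tray is (260,160), the carrier (177,176), not the brown crate (20,100), and the logger (93,200). The crops confirm these. Next I move above the bar's rod.

Call:
drive_tool(
  deltas=[
    {"dx":0.05,"dy":0,"dz":0,"wx":0,"wy":0,"wz":0},
    {"dx":0.1,"dy":0,"dz":0,"wx":0,"wy":0,"wz":0},
    {"dx":0.15,"dy":0,"dz":0.01,"wx":0,"wy":0,"wz":0},
    {"dx":0.2,"dy":0.03,"dz":0.03,"wx":0,"wy":0,"wz":8},
    {"dx":0.24,"dy":0.06,"dz":0.045,"wx":0,"wy":0,"wz":16},
    {"dx":0.27,"dy":0.09,"dz":0.06,"wx":0,"wy":0,"wz":24},
    {"dx":0.296,"dy":0.119,"dz":0.072,"wx":0,"wy":0,"wz":32},
    {"dx":0.296,"dy":0.119,"dz":0.072,"wx":0,"wy":0,"wz":40},
    {"dx":0.296,"dy":0.119,"dz":0.072,"wx":0,"wy":0,"wz":48},
    {"dx":0.296,"dy":0.119,"dz":0.072,"wx":0,"wy":0,"wz":56},
    {"dx":0.296,"dy":0.119,"dz":0.072,"wx":0,"wy":0,"wz":64},
    {"dx":0.296,"dy":0.119,"dz":0.072,"wx":0,"wy":0,"wz":70},
    {"dx":0.296,"dy":0.119,"dz":0.072,"wx":0,"wy":0,"wz":74.2},
    {"dx":0.296,"dy":0.119,"dz":0.072,"wx":0,"wy":0,"wz":74.2},
    {"dx":0.296,"dy":0.119,"dz":0.072,"wx":0,"wy":0,"wz":74.2},
    {"dx":0.296,"dy":0.119,"dz":0.072,"wx":0,"wy":0,"wz":74.2},
  ],
  gripper=0.23,
)

```text
time_s: 1.8
tcp_pos: [0.4396, 0.3877, 0.1505]
ee_rot: [[-0.042, -0.999, -0.0], [-0.999, 0.042, -0.0], [0.0, 0.0, -1.0]]
wrist_force: [-0.4, -0.5, -0.1]
gripper_width: 0.229
```

Run:
```python
from h import *
go((*logger(-.0625),.055),yaw=-2.5)
for n in("side","top"):
    a=cams.capture(n); a=a[:,:,::-1]
    u=proj(n,(.44,.386,.07)); x,y=int(u[0]),int(u[1]); x=max(x,55)
    cv2.imwrite(f"pics/{n}2.png",cv2.resize(a[max(y-50,0):y+50,x-55:x+55],None,fx=5,fy=5,interpolation=cv2.INTER_CUBIC))
```

```text
d [ 0.0012 -0.      0.0955] w [ 0.  -0.   0.1] joints [ 57.2  21.8 -11.   -0.  -57.2 -59.6] tcp [0.4396 0.3877 0.1505]
```

View pics/side2.png

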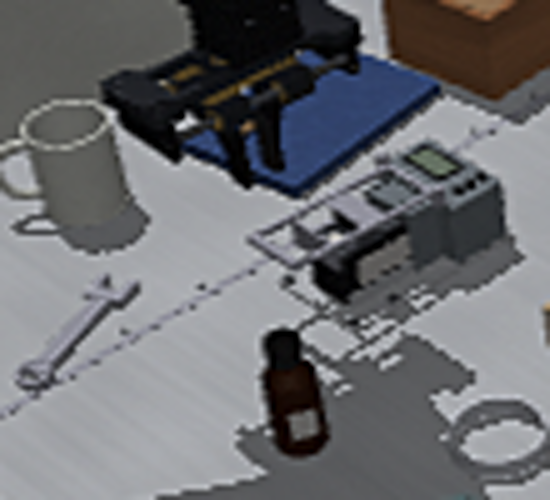

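Call:
drive_tool(
  deltas=[
    {"dx":0.001,"dy":0,"dz":0.03,"wx":0,"wy":0,"wz":0},
    {"dx":0.001,"dy":0,"dz":0.05,"wx":0,"wy":0,"wz":0},
    {"dx":0.001,"dy":0,"dz":0.06,"wx":0,"wy":0,"wz":0},
    {"dx":0.001,"dy":0,"dz":0.065,"wx":0,"wy":0,"wz":0},
    {"dx":0.001,"dy":0,"dz":0.07,"wx":0,"wy":0,"wz":0},
    {"dx":0.001,"dy":0,"dz":0.07,"wx":0,"wy":0,"wz":0},
  ],
)

```text
time_s: 2.5
tcp_pos: [0.4397, 0.3869, 0.0806]
ee_rot: [[-0.043, -0.999, 0.0], [-0.999, 0.043, 0.0], [-0.0, -0.0, -1.0]]
wrist_force: [-0.2, -0.4, 0.1]
gripper_width: 0.229
```

Run:
```python
from h import *
print(r.sense()["wrist_force"])
for n in("side","top"):
    a=cams.capture(n); a=a[:,:,::-1]
    u=proj(n,(.44,.386,.07)); x,y=int(u[0]),int(u[1]); x=max(x,55)
    cv2.imwrite(f"pics/{n}3.png",cv2.resize(a[max(y-35,0):y+35,x-40:x+40],None,fx=8,fy=8,interpolation=cv2.INTER_CUBIC))
```

```text
[-0.19710902 -0.42220548  0.12338921]
```

View pics/side3.png

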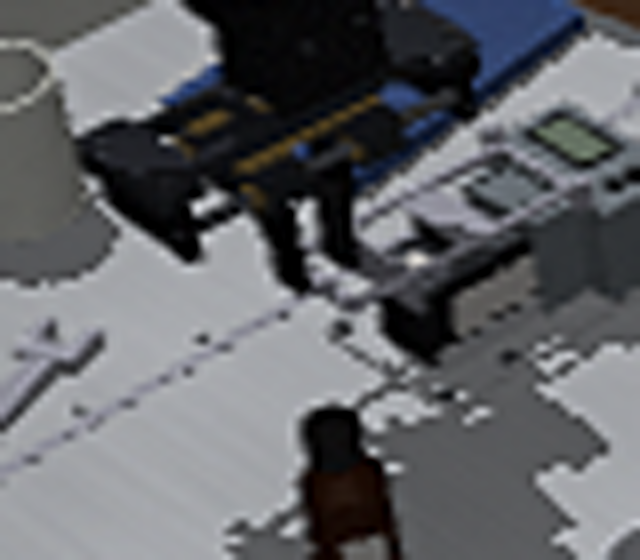

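Call:
drive_tool(
  deltas=[
    {"dx":0,"dy":0,"dz":0.006,"wx":0,"wy":0,"wz":0},
    {"dx":0,"dy":0,"dz":0.012,"wx":0,"wy":0,"wz":0},
    {"dx":0,"dy":0,"dz":0.018,"wx":0,"wy":0,"wz":0},
    {"dx":0,"dy":0,"dz":0.024,"wx":0,"wy":0,"wz":0},
    {"dx":0,"dy":0,"dz":0.024,"wx":0,"wy":0,"wz":0},
  ],
)

```text
time_s: 3.1
tcp_pos: [0.4391, 0.3861, 0.0552]
ee_rot: [[-0.043, -0.999, -0.002], [-0.999, 0.043, -0.002], [0.002, 0.001, -1.0]]
wrist_force: [0.8, 0.5, -0.5]
gripper_width: 0.23
```

Run:
```python
from h import *
print(r.sense()["wrist_force"])
for n in("side",):
    a=cams.capture(n); a=a[:,:,::-1]
    u=proj(n,(.44,.386,.07)); x,y=int(u[0]),int(u[1]); x=max(x,55)
    cv2.imwrite(f"pics/{n}4.png",cv2.resize(a[max(y-25,0):y+25,x-30:x+30],None,fx=11,fy=11,interpolation=cv2.INTER_CUBIC))
```

```text
[ 0.81703417  0.52186409 -0.5352676 ]
```

View pics/side4.png

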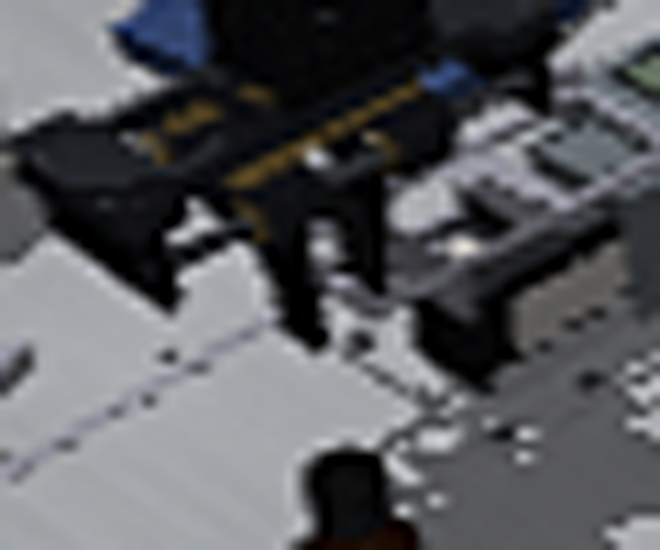

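Fingers straddle the rod (rod end visible at about zoom (345,290) between them). No contact force; close.

Call:
drive_tool(
  deltas=[
    {"dx":0,"dy":0,"dz":0,"wx":0,"wy":0,"wz":0},
    {"dx":0,"dy":0,"dz":0,"wx":0,"wy":0,"wz":0},
    {"dx":0,"dy":0,"dz":0,"wx":0,"wy":0,"wz":0},
    {"dx":0,"dy":0,"dz":0,"wx":0,"wy":0,"wz":0},
    {"dx":0,"dy":0,"dz":0,"wx":0,"wy":0,"wz":0},
  ],
  gripper=0,
)

```text
time_s: 3.65
tcp_pos: [0.438, 0.3868, 0.0563]
ee_rot: [[-0.043, -0.999, -0.002], [-0.999, 0.043, -0.0], [0.0, 0.002, -1.0]]
wrist_force: [-5.5, 2.0, -0.1]
gripper_width: 0.1
```

Run:
```python
from h import *
s=r.sense();print(s)
# arc: tool axes: y_tool≈ -logger x ; z down
R=np.array(s["ee_rot"]); a=np.radians(-2.5); lx=np.array([np.cos(a),np.sin(a),0])
rod=np.array(s["tcp_pos"])+[0,0,.0187]; hinge=np.array([*logger(.083),.072]); v=hinge-rod; L=.1455
print("rod",rod,"hx",v@lx)
th0=0.03
for k in range(1,21):
    th=th0+k*(1.75-th0)/20
    d=lx*L*(np.cos(th0)-np.cos(th))+np.array([0,0,L*(np.sin(th)-np.sin(th0))])
    print(k,(R.T@d).round(4))
```

```text
{'time_s': 3.65, 'joints': array([ 57.26371841,  27.82535319, -16.97079138,  -0.13916145,
       -45.28952148, -59.62778085]), 'joint_velocities': array([-0.01233707,  0.00030144,  0.06389785,  0.06600461, -0.01675435,
        0.0869845 ]), 'effort': array([ -2.91097663, -39.68057156,  14.99501646,   4.41061601,
         0.2917933 ,  -0.07807152]), 'tcp_pos': array([0.4380331 , 0.38683343, 0.05625197]), 'ee_rot': array([[-4.29570058e-02, -9.99074366e-01, -2.25967619e-03],
       [-9.99076834e-01,  4.29578425e-02, -3.23009222e-04],
       [ 4.19781047e-04,  2.24371462e-03, -9.99997395e-01]]), 'wrist_force': array([-5.45528017,  1.96531948, -0.05517596]), 'moment': array([0.62226139, 1.4008662 , 0.04719328]), 'gripper_width': 0.09990008928675452}
rod [0.4380331  0.38683343 0.07495197] hx 0.14703833173179132
1 [ 0.     -0.0009 -0.0125]
2 [ 0.     -0.0028 -0.0248]
3 [ 0.     -0.0058 -0.037 ]
4 [ 0.     -0.0099 -0.0488]
5 [ 0.     -0.0149 -0.0603]
6 [ 0.     -0.0209 -0.0712]
7 [ 0.0001 -0.0279 -0.0817]
8 [ 0.0001 -0.0357 -0.0914]
9 [ 1.000e-04 -4.430e-02 -1.005e-01]
10 [ 1.000e-04 -5.360e-02 -1.088e-01]
11 [ 1.000e-04 -6.360e-02 -1.163e-01]
12 [ 1.000e-04 -7.430e-02 -1.229e-01]
13 [ 1.000e-04 -8.540e-02 -1.285e-01]
14 [ 1.000e-04 -9.710e-02 -1.332e-01]
15 [ 1.000e-04 -1.090e-01 -1.368e-01]
16 [ 1.000e-04 -1.213e-01 -1.394e-01]
17 [ 1.000e-04 -1.337e-01 -1.410e-01]
18 [ 0.0002 -0.1462 -0.1415]
19 [ 0.0002 -0.1587 -0.1409]
20 [ 0.0002 -0.1711 -0.1392]
```

Call:
drive_tool(
  deltas=[
    {"dx":0,"dy":-0.001,"dz":-0.0125,"wx":0,"wy":0,"wz":0},
    {"dx":0,"dy":-0.003,"dz":-0.025,"wx":0,"wy":0,"wz":0},
    {"dx":0,"dy":-0.006,"dz":-0.037,"wx":0,"wy":0,"wz":0},
    {"dx":0,"dy":-0.01,"dz":-0.049,"wx":0,"wy":0,"wz":0},
    {"dx":0,"dy":-0.015,"dz":-0.06,"wx":0,"wy":0,"wz":0},
    {"dx":0,"dy":-0.021,"dz":-0.071,"wx":0,"wy":0,"wz":0},
    {"dx":0,"dy":-0.028,"dz":-0.082,"wx":0,"wy":0,"wz":0},
  ],
)

```text
time_s: 4.35
tcp_pos: [0.4648, 0.3863, 0.1392]
ee_rot: [[-0.042, -0.999, -0.004], [-0.999, 0.042, 0.001], [-0.001, 0.004, -1.0]]
wrist_force: [-9.0, 3.9, 2.9]
gripper_width: 0.106
```

Run:
```python
from h import *
s=r.sense();print(s["wrist_force"],s["gripper_width"])
for n in("side",):
    a=cams.capture(n); a=a[:,:,::-1]
    u=proj(n,(.44,.386,.07)); x,y=int(u[0]),int(u[1]); x=max(x,55)
    cv2.imwrite(f"pics/{n}5.png",cv2.resize(a[max(y-50,0):y+50,x-55:x+65],None,fx=5,fy=5,interpolation=cv2.INTER_CUBIC))
```

```text
[-8.96213251  3.85321479  2.94125202] 0.10613821773047058
```

View pics/side5.png

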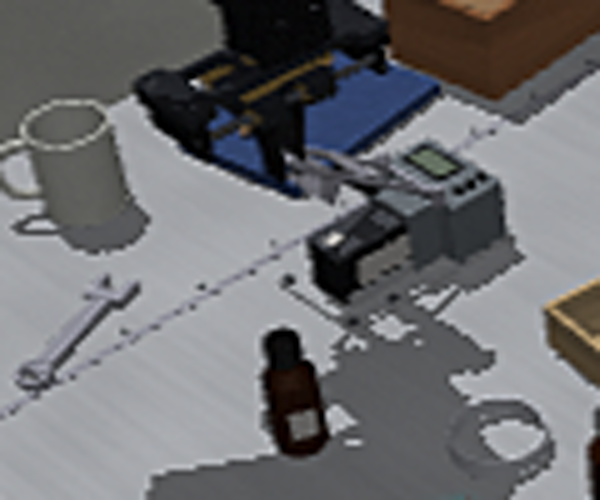

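The bar rises with the gripper (grip rod at about zoom (275,170)). I continue the arc.

Call:
drive_tool(
  deltas=[
    {"dx":0,"dy":-0.008,"dz":-0.0095,"wx":0,"wy":0,"wz":0},
    {"dx":0,"dy":-0.016,"dz":-0.0185,"wx":0,"wy":0,"wz":0},
    {"dx":0,"dy":-0.0255,"dz":-0.027,"wx":0,"wy":0,"wz":0},
    {"dx":0,"dy":-0.0355,"dz":-0.0345,"wx":0,"wy":0,"wz":0},
    {"dx":0,"dy":-0.046,"dz":-0.041,"wx":0,"wy":0,"wz":0},
    {"dx":0,"dy":-0.057,"dz":-0.0465,"wx":0,"wy":0,"wz":0},
    {"dx":0,"dy":-0.069,"dz":-0.051,"wx":0,"wy":0,"wz":0},
    {"dx":0,"dy":-0.081,"dz":-0.055,"wx":0,"wy":0,"wz":0},
  ],
)

```text
time_s: 5.2
tcp_pos: [0.5486, 0.3844, 0.196]
ee_rot: [[-0.041, -0.999, 0.002], [-0.999, 0.041, 0.005], [-0.005, -0.002, -1.0]]
wrist_force: [-3.7, 3.7, 3.7]
gripper_width: 0.097
```

Run:
```python
from h import *
s=r.sense();print(s["wrist_force"],s["gripper_width"])
```

```text
[-3.65671734  3.67120318  3.68054929] 0.09687941877412931
```

Call:
drive_tool(
  deltas=[
    {"dx":0,"dy":-0.012,"dz":-0.0018,"wx":0,"wy":0,"wz":0},
    {"dx":0,"dy":-0.024,"dz":-0.0026,"wx":0,"wy":0,"wz":0},
    {"dx":0,"dy":-0.036,"dz":-0.0029,"wx":0,"wy":0,"wz":0},
    {"dx":0,"dy":-0.048,"dz":-0.0023,"wx":0,"wy":0,"wz":0},
    {"dx":0,"dy":-0.06,"dz":-0.001,"wx":0,"wy":0,"wz":0},
    {"dx":0,"dy":-0.066,"dz":0,"wx":0,"wy":0,"wz":0},
    {"dx":0,"dy":-0.066,"dz":0,"wx":0,"wy":0,"wz":0},
  ],
)

```text
time_s: 5.9
tcp_pos: [0.6161, 0.3822, 0.1952]
ee_rot: [[-0.042, -0.999, 0.005], [-0.999, 0.042, 0.006], [-0.007, -0.005, -1.0]]
wrist_force: [0.5, 6.0, 1.7]
gripper_width: 0.102
```

Run:
```python
from h import *
s=r.sense();print(s["wrist_force"],s["gripper_width"])
for n in("side","top"):
    a=cams.capture(n); a=a[:,:,::-1]
    u=proj(n,(.48,.386,.07)); x,y=int(u[0]),int(u[1]); x=max(x,55)
    cv2.imwrite(f"pics/{n}6.png",cv2.resize(a[max(y-70,0):y+50,x-55:x+65],None,fx=5,fy=5,interpolation=cv2.INTER_CUBIC))
```

```text
[0.50861209 6.00354047 1.73196507] 0.10164028560870365
```

View pics/side6.png

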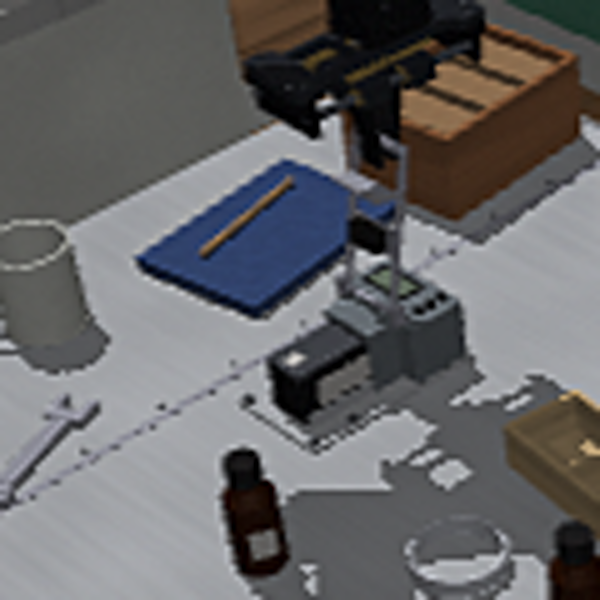

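Call:
drive_tool(
  deltas=[
    {"dx":0,"dy":0,"dz":0,"wx":0,"wy":0,"wz":0},
    {"dx":0,"dy":0,"dz":0,"wx":0,"wy":0,"wz":0},
    {"dx":0,"dy":0,"dz":0,"wx":0,"wy":0,"wz":0},
    {"dx":0,"dy":0,"dz":-0.02,"wx":0,"wy":0,"wz":0},
    {"dx":0,"dy":0,"dz":-0.045,"wx":0,"wy":0,"wz":0},
    {"dx":0,"dy":0.03,"dz":-0.065,"wx":0,"wy":0,"wz":0},
    {"dx":0,"dy":0.065,"dz":-0.065,"wx":0,"wy":0,"wz":0},
    {"dx":0,"dy":0.095,"dz":-0.065,"wx":0,"wy":0,"wz":0},
    {"dx":0,"dy":0.11,"dz":-0.065,"wx":0,"wy":0,"wz":0},
    {"dx":0,"dy":0.11,"dz":-0.065,"wx":0,"wy":0,"wz":0},
  ],
  gripper=0.25,
)

```text
time_s: 7.0
tcp_pos: [0.5029, 0.3836, 0.2595]
ee_rot: [[-0.041, -0.999, 0.0], [-0.999, 0.041, 0.0], [-0.0, -0.0, -1.0]]
wrist_force: [0.2, -0.9, 0.1]
gripper_width: 0.25
```

Run:
```python
from h import *
go((*logger(.018),.15),yaw=87.5)
for n in("side","top"):
    a=cams.capture(n); a=a[:,:,::-1]
    u=proj(n,(.48,.386,.07)); x,y=int(u[0]),int(u[1]); x=max(x,55)
    cv2.imwrite(f"pics/{n}7.png",cv2.resize(a[max(y-70,0):y+50,x-55:x+65],None,fx=5,fy=5,interpolation=cv2.INTER_CUBIC))
```

```text
d [-1.000e-04 -1.710e-02  1.095e-01] w [-1.000e-02  1.000e-02 -8.987e+01] joints [ 52.   21.6   5.   -0.  -73.5 -54.3] tcp [0.5029 0.3836 0.2595]
```

View pics/side7.png

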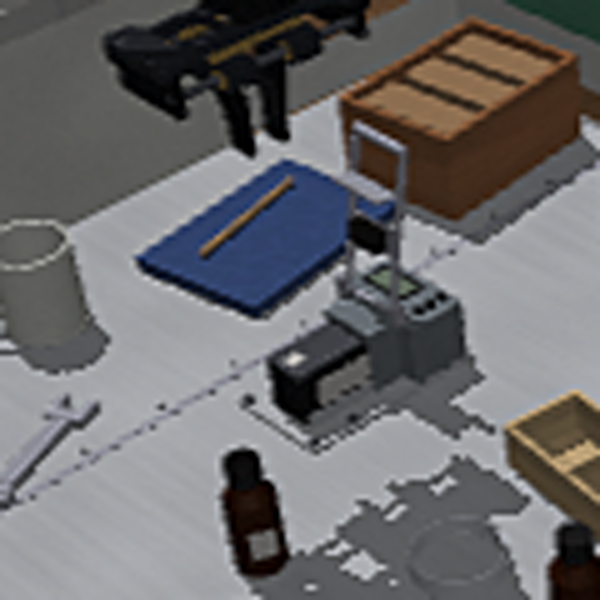

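View pics/top7.png

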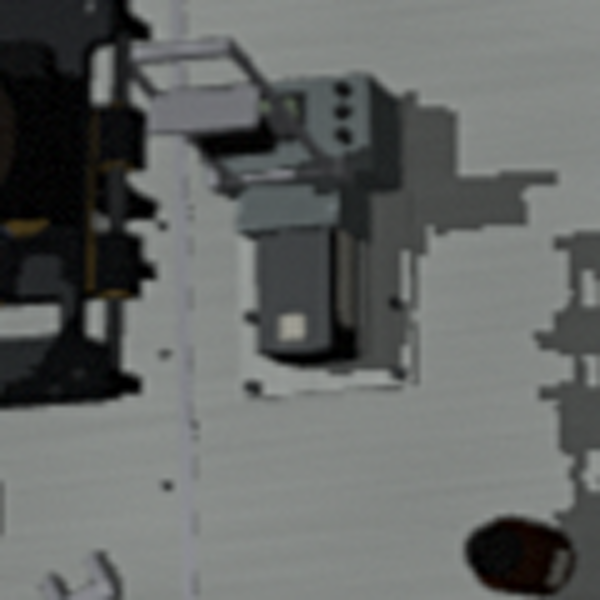

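Run:
```python
from h import *
u=proj("top",(.48,.386,.07)); x,y=max(int(u[0]),55),int(u[1]); o=(x-55,max(y-70,0))
for p in((260,350),(332,352),(257,230),(330,230)):
    print(pl("top",z2(p,5,o),.056).round(4))
print(logger(-.0185,.0215),logger(-.0185,-.0215),logger(.053,.0215))
```

```text
[0.4864 0.4025 0.056 ]
[0.4806 0.361  0.056 ]
[0.5579 0.4021 0.056 ]
[0.5531 0.3595 0.056 ]
(np.float64(0.4844554247290903), np.float64(0.40608649543026865)) (np.float64(0.4825797910723809), np.float64(0.3631274219022488)) (np.float64(0.5558873725721931), np.float64(0.4029677092336471))
```

Call:
drive_tool(
  deltas=[
    {"dx":0.002,"dy":-0.017,"dz":0,"wx":0,"wy":0,"wz":-8},
    {"dx":0.002,"dy":-0.017,"dz":0,"wx":0,"wy":0,"wz":-16},
    {"dx":0.002,"dy":-0.017,"dz":0,"wx":0,"wy":0,"wz":-24},
    {"dx":0.002,"dy":-0.017,"dz":0,"wx":0,"wy":0,"wz":-32},
    {"dx":0.002,"dy":-0.017,"dz":0,"wx":0,"wy":0,"wz":-40},
    {"dx":0.002,"dy":-0.017,"dz":0,"wx":0,"wy":0,"wz":-48},
    {"dx":0.002,"dy":-0.017,"dz":0,"wx":0,"wy":0,"wz":-56},
    {"dx":0.002,"dy":-0.017,"dz":0.02,"wx":0,"wy":0,"wz":-64},
    {"dx":0.002,"dy":-0.017,"dz":0.04,"wx":0,"wy":0,"wz":-72},
    {"dx":0.002,"dy":-0.017,"dz":0.06,"wx":0,"wy":0,"wz":-80},
    {"dx":0.002,"dy":-0.017,"dz":0.08,"wx":0,"wy":0,"wz":-88},
    {"dx":0.002,"dy":-0.017,"dz":0.11,"wx":0,"wy":0,"wz":-90},
    {"dx":0.002,"dy":-0.017,"dz":0.11,"wx":0,"wy":0,"wz":-90},
    {"dx":0.002,"dy":-0.017,"dz":0.11,"wx":0,"wy":0,"wz":-90},
  ],
  gripper=0.75,
)

```text
time_s: 8.5
tcp_pos: [0.5224, 0.3808, 0.1482]
ee_rot: [[0.999, -0.044, -0.0], [-0.044, -0.999, -0.002], [-0.0, 0.002, -1.0]]
wrist_force: [0.3, 1.0, 0.5]
gripper_width: 0.753
```

Run:
```python
from h import *
go((*logger(.018,-.002),.027),yaw=87.5)
for n in("side","top"):
    a=cams.capture(n); a=a[:,:,::-1]
    u=proj(n,(.48,.386,.07)); x,y=int(u[0]),int(u[1]); x=max(x,55)
    cv2.imwrite(f"pics/{n}8.png",cv2.resize(a[max(y-70,0):y+50,x-55:x+65],None,fx=5,fy=5,interpolation=cv2.INTER_CUBIC))
```

```text
d [-0.0025 -0.0002  0.1212] w [ 0.09  0.01 -0.05] joints [ 50.4  27.4  -2.2   0.1 -60.6  37. ] tcp [0.5224 0.3808 0.1482]
```

View pics/side8.png

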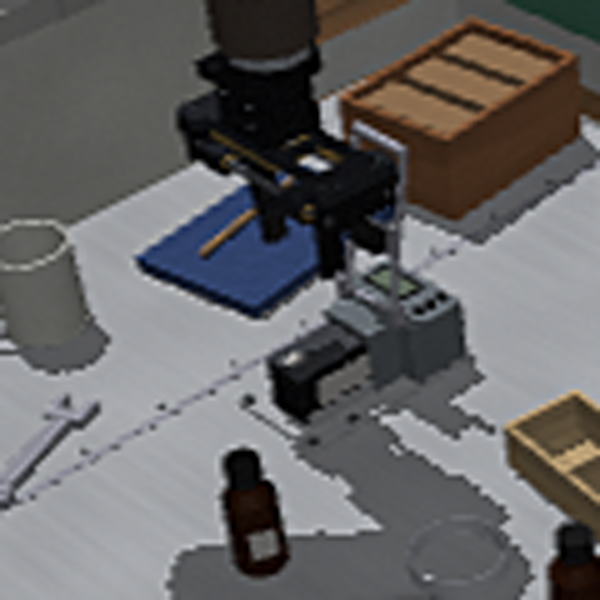

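Call:
drive_tool(
  deltas=[
    {"dx":-0.005,"dy":0,"dz":0.02,"wx":0,"wy":0,"wz":0},
    {"dx":-0.005,"dy":0,"dz":0.045,"wx":0,"wy":0,"wz":0},
    {"dx":-0.005,"dy":0,"dz":0.07,"wx":0,"wy":0,"wz":0},
    {"dx":-0.005,"dy":0,"dz":0.09,"wx":0,"wy":0,"wz":0},
    {"dx":-0.005,"dy":0,"dz":0.105,"wx":0,"wy":0,"wz":0},
    {"dx":-0.005,"dy":0,"dz":0.115,"wx":0,"wy":0,"wz":0},
    {"dx":-0.005,"dy":0,"dz":0.12,"wx":0,"wy":0,"wz":0},
    {"dx":-0.005,"dy":0,"dz":0.12,"wx":0,"wy":0,"wz":0},
  ],
)

```text
time_s: 9.4
tcp_pos: [0.5167, 0.3816, 0.0289]
ee_rot: [[0.999, -0.043, 0.0], [-0.043, -0.999, 0.0], [0.0, -0.0, -1.0]]
wrist_force: [0.0, -0.3, -0.1]
gripper_width: 0.751
```

Call:
drive_tool(
  deltas=[
    {"dx":0,"dy":0,"dz":0,"wx":0,"wy":0,"wz":0},
    {"dx":0,"dy":0,"dz":0,"wx":0,"wy":0,"wz":0},
    {"dx":0,"dy":0,"dz":0,"wx":0,"wy":0,"wz":0},
    {"dx":0,"dy":0,"dz":0,"wx":0,"wy":0,"wz":0},
    {"dx":0,"dy":0,"dz":0,"wx":0,"wy":0,"wz":0},
    {"dx":0,"dy":0,"dz":0,"wx":0,"wy":0,"wz":0},
  ],
  gripper=0.2,
)

```text
time_s: 10.0
tcp_pos: [0.517, 0.3825, 0.0293]
ee_rot: [[0.999, -0.043, 0.002], [-0.043, -0.999, 0.002], [0.002, -0.002, -1.0]]
wrist_force: [-0.7, 3.8, 1.4]
gripper_width: 0.495
```

Run:
```python
from h import *
print(r.sense())
for n in("side",):
    a=cams.capture(n); a=a[:,:,::-1]
    u=proj(n,(.48,.386,.07)); x,y=int(u[0]),int(u[1]); x=max(x,55)
    cv2.imwrite(f"pics/{n}9.png",cv2.resize(a[max(y-70,0):y+50,x-55:x+65],None,fx=5,fy=5,interpolation=cv2.INTER_CUBIC))
```

```text
{'time_s': 10.0, 'joints': array([ 5.08842988e+01,  3.42202361e+01, -9.58156483e+00,  4.13624282e-03,
       -4.60479581e+01,  3.66648588e+01]), 'joint_velocities': array([ 0.08266293,  0.14094723, -0.05856877,  0.0068766 ,  0.01319212,
        0.03687483]), 'effort': array([ -1.52233042, -43.53877187,  12.85530031,   3.24212685,
        -0.45503145,   0.07089701]), 'tcp_pos': array([0.51699426, 0.38248638, 0.02929746]), 'ee_rot': array([[ 0.99908605, -0.04271048,  0.00169464],
       [-0.04271384, -0.99908534,  0.00200171],
       [ 0.00160759, -0.00207226, -0.99999656]]), 'wrist_force': array([-0.71851402,  3.84589271,  1.39414482]), 'moment': array([ 0.64972498,  0.10524505, -0.05247836]), 'gripper_width': 0.49459326468293285}
```

View pics/side9.png

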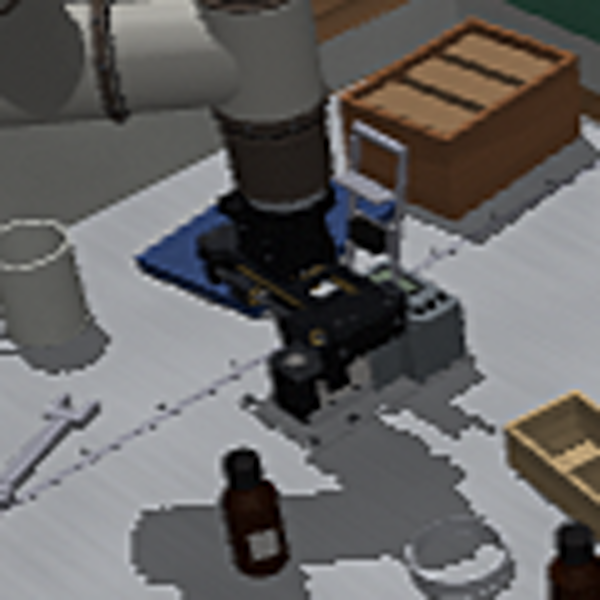

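Call:
drive_tool(
  deltas=[
    {"dx":-0.004,"dy":0,"dz":0,"wx":0,"wy":0,"wz":0},
    {"dx":-0.01,"dy":0,"dz":0,"wx":0,"wy":0,"wz":0},
    {"dx":-0.016,"dy":0,"dz":0,"wx":0,"wy":0,"wz":0},
    {"dx":-0.022,"dy":0,"dz":0,"wx":0,"wy":0,"wz":0},
    {"dx":-0.028,"dy":0,"dz":0,"wx":0,"wy":0,"wz":0},
    {"dx":-0.034,"dy":0,"dz":0,"wx":0,"wy":0,"wz":0},
    {"dx":-0.04,"dy":0,"dz":0,"wx":0,"wy":0,"wz":0},
    {"dx":-0.046,"dy":0,"dz":0,"wx":0,"wy":0,"wz":0},
    {"dx":-0.046,"dy":0,"dz":0,"wx":0,"wy":0,"wz":0},
  ],
)

```text
time_s: 10.95
tcp_pos: [0.4702, 0.3835, 0.0293]
ee_rot: [[0.999, -0.042, 0.001], [-0.042, -0.999, 0.0], [0.001, -0.0, -1.0]]
wrist_force: [0.7, 0.3, 5.7]
gripper_width: 0.494
```

Run:
```python
from h import *
print(r.sense()["wrist_force"])
for n in("side","top"):
    a=cams.capture(n); a=a[:,:,::-1]
    u=proj(n,(.48,.386,.07)); x,y=int(u[0]),int(u[1]); x=max(x,55)
    cv2.imwrite(f"pics/{n}10.png",cv2.resize(a[max(y-70,0):y+50,x-55:x+65],None,fx=5,fy=5,interpolation=cv2.INTER_CUBIC))
```

```text
[0.74743568 0.30374978 5.68206342]
```

View pics/side10.png

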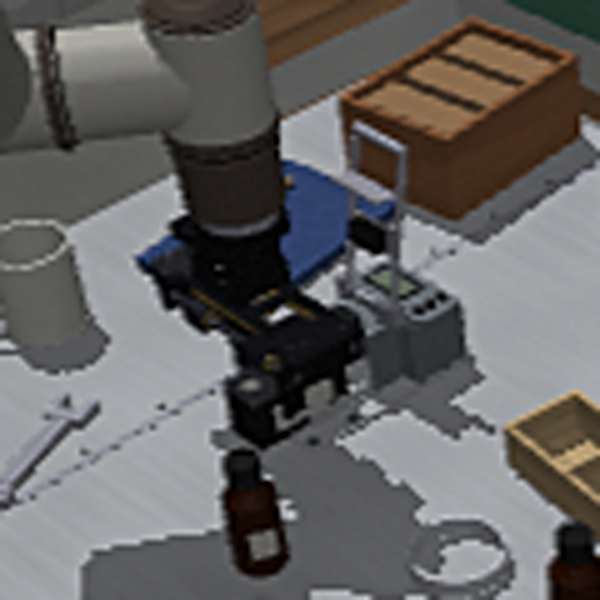

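Call:
drive_tool(
  deltas=[
    {"dx":0,"dy":0,"dz":0,"wx":0,"wy":0,"wz":0},
    {"dx":0,"dy":0,"dz":0,"wx":0,"wy":0,"wz":0},
    {"dx":0,"dy":0,"dz":0,"wx":0,"wy":0,"wz":0},
    {"dx":0.008,"dy":0,"dz":0,"wx":0,"wy":0,"wz":0},
    {"dx":0.015,"dy":0,"dz":0,"wx":0,"wy":0,"wz":0},
    {"dx":0.015,"dy":0,"dz":0,"wx":0,"wy":0,"wz":0},
  ],
  gripper=0.65,
)

```text
time_s: 11.65
tcp_pos: [0.4866, 0.3827, 0.0283]
ee_rot: [[0.999, -0.044, 0.0], [-0.044, -0.999, 0.0], [0.0, -0.0, -1.0]]
wrist_force: [-0.7, 0.1, 0.9]
gripper_width: 0.645
```

Call:
drive_tool(
  deltas=[
    {"dx":0,"dy":0,"dz":0,"wx":0,"wy":0,"wz":0},
    {"dx":0,"dy":0,"dz":0,"wx":0,"wy":0,"wz":0},
    {"dx":0,"dy":0,"dz":0,"wx":0,"wy":0,"wz":0},
    {"dx":0,"dy":0,"dz":0,"wx":0,"wy":0,"wz":0},
    {"dx":0,"dy":0,"dz":0,"wx":0,"wy":0,"wz":0},
    {"dx":0,"dy":0,"dz":-0.005,"wx":0,"wy":0,"wz":0},
    {"dx":0,"dy":0,"dz":-0.01,"wx":0,"wy":0,"wz":0},
    {"dx":0,"dy":0,"dz":-0.02,"wx":0,"wy":0,"wz":0},
    {"dx":0,"dy":0,"dz":-0.04,"wx":0,"wy":0,"wz":0},
    {"dx":0,"dy":0,"dz":-0.065,"wx":0,"wy":0,"wz":0},
    {"dx":0,"dy":0,"dz":-0.09,"wx":0,"wy":0,"wz":0},
    {"dx":0,"dy":0,"dz":-0.115,"wx":0,"wy":0,"wz":0},
    {"dx":0,"dy":0,"dz":-0.13,"wx":0,"wy":0,"wz":0},
    {"dx":0,"dy":0,"dz":-0.13,"wx":0,"wy":0,"wz":0},
  ],
  gripper=0.2,
)

```text
time_s: 13.05
tcp_pos: [0.4864, 0.3837, 0.1619]
ee_rot: [[0.999, -0.043, 0.004], [-0.043, -0.999, 0.005], [0.004, -0.005, -1.0]]
wrist_force: [0.1, 0.2, -5.7]
gripper_width: 0.493
```

Run:
```python
from h import *
print(r.sense()["wrist_force"],r.sense()["gripper_width"])
go((.6085,-.1365,.15),yaw=-9.5)
for n in("side","top"):
    a=cams.capture(n); a=a[:,:,::-1]
    u=proj(n,(.48,.386,.07)); x,y=int(u[0]),int(u[1]); x=max(x,55)
    cv2.imwrite(f"pics/{n}11.png",cv2.resize(a[max(y-70,0):y+50,x-55:x+65],None,fx=5,fy=5,interpolation=cv2.INTER_CUBIC))
```

```text
[ 0.09938514  0.24348006 -5.72623951] 0.4932117581571787
d [0.1442 0.5146 0.01  ] w [-6.000e-02 -3.800e-01 -8.295e+01] joints [ 53.2  24.   -5.6   0.  -60.   34.3] tcp [0.4864 0.3837 0.1619]
```

View pics/side11.png

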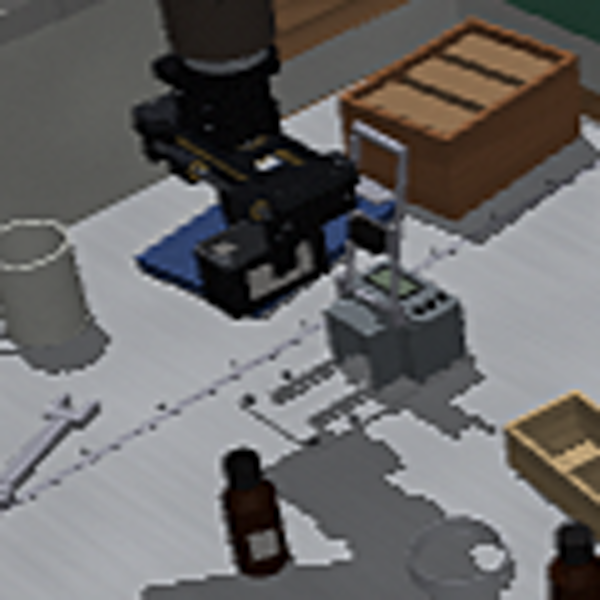

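Call:
drive_tool(
  deltas=[
    {"dx":0.003,"dy":0.015,"dz":0,"wx":0,"wy":0,"wz":3},
    {"dx":0.01,"dy":0.045,"dz":0,"wx":0,"wy":0,"wz":9},
    {"dx":0.02,"dy":0.08,"dz":0,"wx":0,"wy":0,"wz":16},
    {"dx":0.031,"dy":0.115,"dz":0,"wx":0,"wy":0,"wz":23},
    {"dx":0.041,"dy":0.15,"dz":0,"wx":0,"wy":0,"wz":30},
    {"dx":0.051,"dy":0.185,"dz":0,"wx":0,"wy":0,"wz":37},
    {"dx":0.062,"dy":0.22,"dz":0,"wx":0,"wy":0,"wz":44},
    {"dx":0.072,"dy":0.255,"dz":0,"wx":0,"wy":0,"wz":51},
    {"dx":0.082,"dy":0.29,"dz":0,"wx":0,"wy":0,"wz":58},
    {"dx":0.092,"dy":0.325,"dz":0,"wx":0,"wy":0,"wz":65},
    {"dx":0.102,"dy":0.36,"dz":0,"wx":0,"wy":0,"wz":72},
    {"dx":0.112,"dy":0.395,"dz":0,"wx":0,"wy":0,"wz":79},
    {"dx":0.122,"dy":0.43,"dz":0,"wx":0,"wy":0,"wz":86},
    {"dx":0.132,"dy":0.465,"dz":0,"wx":0,"wy":0,"wz":92},
    {"dx":0.139,"dy":0.495,"dz":0,"wx":0,"wy":0,"wz":96},
    {"dx":0.144,"dy":0.51,"dz":0,"wx":0,"wy":0,"wz":97},
    {"dx":0.144,"dy":0.515,"dz":0,"wx":0,"wy":0,"wz":97},
    {"dx":0.144,"dy":0.515,"dz":0,"wx":0,"wy":0,"wz":97},
    {"dx":0.144,"dy":0.515,"dz":0,"wx":0,"wy":0,"wz":97},
  ],
)

```text
time_s: 15.05
tcp_pos: [0.6066, -0.137, 0.1579]
ee_rot: [[-0.163, -0.987, -0.001], [-0.987, 0.163, 0.001], [-0.0, 0.002, -1.0]]
wrist_force: [0.3, -0.1, -6.3]
gripper_width: 0.492
```

Run:
```python
from h import *
print(r.sense()["wrist_force"],r.sense()["gripper_width"])
go((.6085,-.1365,.0285),yaw=-9.5)
for n in("side","top"):
    a=cams.capture(n); a=a[:,:,::-1]
    u=proj(n,(.608,-.136,.05)); x,y=int(u[0]),int(u[1]); x=max(x,55)
    cv2.imwrite(f"pics/{n}12.png",cv2.resize(a[max(y-70,0):y+50,x-65:x+65],None,fx=5,fy=5,interpolation=cv2.INTER_CUBIC))
```

```text
[ 0.29202465 -0.11422486 -6.31422333] 0.49242336733070624
d [-0.0007 -0.002   0.1294] w [0.09 0.02 0.1 ] joints [  2.1  24.6  -5.2  -0.  -60.3 -11.5] tcp [ 0.6066 -0.137   0.1579]
```

View pics/side12.png

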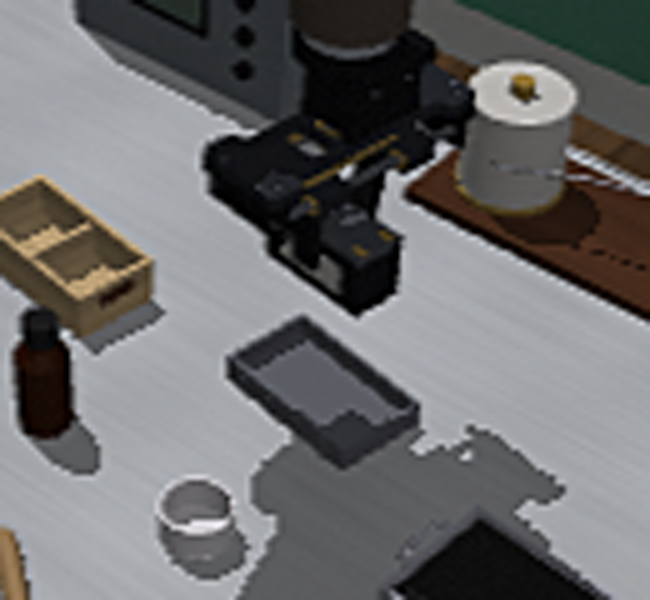

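View pics/top12.png

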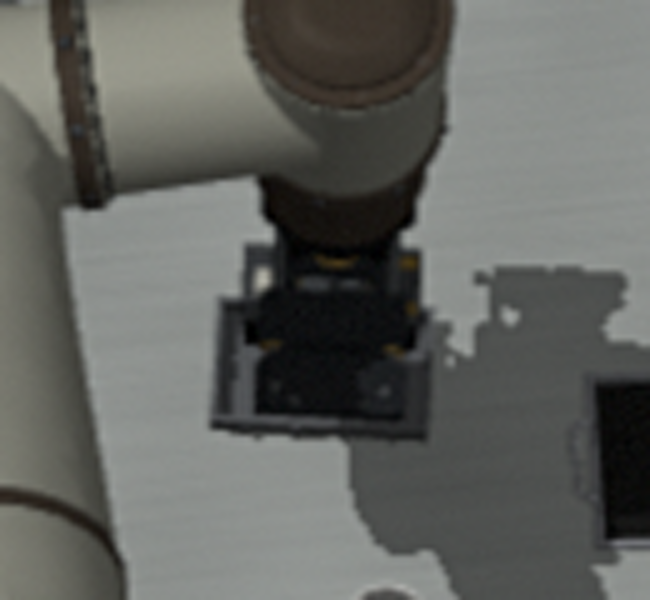

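Call:
drive_tool(
  deltas=[
    {"dx":-0.001,"dy":-0.002,"dz":0.015,"wx":0,"wy":0,"wz":0},
    {"dx":-0.001,"dy":-0.002,"dz":0.04,"wx":0,"wy":0,"wz":0},
    {"dx":-0.001,"dy":-0.002,"dz":0.065,"wx":0,"wy":0,"wz":0},
    {"dx":-0.001,"dy":-0.002,"dz":0.085,"wx":0,"wy":0,"wz":0},
    {"dx":-0.001,"dy":-0.002,"dz":0.1,"wx":0,"wy":0,"wz":0},
    {"dx":-0.001,"dy":-0.002,"dz":0.11,"wx":0,"wy":0,"wz":0},
    {"dx":-0.001,"dy":-0.002,"dz":0.117,"wx":0,"wy":0,"wz":0},
    {"dx":-0.001,"dy":-0.002,"dz":0.122,"wx":0,"wy":0,"wz":0},
    {"dx":-0.001,"dy":-0.002,"dz":0.125,"wx":0,"wy":0,"wz":0},
    {"dx":-0.001,"dy":-0.002,"dz":0.127,"wx":0,"wy":0,"wz":0},
    {"dx":-0.001,"dy":-0.002,"dz":0.127,"wx":0,"wy":0,"wz":0},
  ],
)

```text
time_s: 16.25
tcp_pos: [0.6094, -0.1373, 0.0318]
ee_rot: [[-0.164, -0.986, 0.0], [-0.986, 0.164, 0.0], [-0.0, -0.0, -1.0]]
wrist_force: [-0.6, -0.0, -6.5]
gripper_width: 0.492
```

Call:
drive_tool(
  deltas=[
    {"dx":0,"dy":0,"dz":0.001,"wx":0,"wy":0,"wz":0},
    {"dx":0,"dy":0,"dz":0.002,"wx":0,"wy":0,"wz":0},
    {"dx":0,"dy":0,"dz":0.003,"wx":0,"wy":0,"wz":0},
    {"dx":0,"dy":0,"dz":0.0035,"wx":0,"wy":0,"wz":0},
    {"dx":0,"dy":0,"dz":0.0035,"wx":0,"wy":0,"wz":0},
  ],
)

```text
time_s: 16.75
tcp_pos: [0.6094, -0.1374, 0.0285]
ee_rot: [[-0.164, -0.986, 0.0], [-0.986, 0.164, -0.0], [0.0, -0.0, -1.0]]
wrist_force: [-0.8, -0.0, -4.1]
gripper_width: 0.498
```

Contact has started: the weight reads -4.1 against -6.5. I go a little lower.

Call:
drive_tool(
  deltas=[
    {"dx":0,"dy":0,"dz":0.0005,"wx":0,"wy":0,"wz":0},
    {"dx":0,"dy":0,"dz":0.001,"wx":0,"wy":0,"wz":0},
    {"dx":0,"dy":0,"dz":0.001,"wx":0,"wy":0,"wz":0},
  ],
)

```text
time_s: 17.05
tcp_pos: [0.6094, -0.1374, 0.0285]
ee_rot: [[-0.164, -0.986, 0.0], [-0.986, 0.164, -0.0], [0.0, -0.0, -1.0]]
wrist_force: [-3.6, 1.9, 6.5]
gripper_width: 0.49
```

Seated. Open a little, then lift.

Call:
drive_tool(
  deltas=[
    {"dx":0,"dy":0,"dz":0,"wx":0,"wy":0,"wz":0},
    {"dx":0,"dy":0,"dz":0,"wx":0,"wy":0,"wz":0},
    {"dx":0,"dy":0,"dz":0,"wx":0,"wy":0,"wz":0},
    {"dx":0,"dy":0,"dz":-0.01,"wx":0,"wy":0,"wz":0},
    {"dx":0,"dy":0,"dz":-0.03,"wx":0,"wy":0,"wz":0},
    {"dx":0,"dy":0,"dz":-0.06,"wx":0,"wy":0,"wz":0},
    {"dx":0,"dy":0,"dz":-0.1,"wx":0,"wy":0,"wz":0},
    {"dx":0,"dy":0,"dz":-0.14,"wx":0,"wy":0,"wz":0},
    {"dx":0,"dy":0,"dz":-0.16,"wx":0,"wy":0,"wz":0},
    {"dx":0,"dy":0,"dz":-0.16,"wx":0,"wy":0,"wz":0},
  ],
  gripper=0.6,
)

```text
time_s: 18.05
tcp_pos: [0.6118, -0.1377, 0.1923]
ee_rot: [[-0.164, -0.986, 0.01], [-0.986, 0.164, -0.001], [-0.001, -0.01, -1.0]]
wrist_force: [0.1, -0.0, -0.4]
gripper_width: 0.605
```

Run:
```python
from h import *
go((.4558,.0117,.15),yaw=-8.6)
for n in("side","top"):
    a=cams.capture(n); a=a[:,:,::-1]
    u=proj(n,(.608,-.136,.05)); x,y=int(u[0]),int(u[1]); x=max(x,55)
    cv2.imwrite(f"pics/{n}13.png",cv2.resize(a[max(y-70,0):y+50,x-65:x+65],None,fx=5,fy=5,interpolation=cv2.INTER_CUBIC))
```

```text
d [-0.1217  0.1788  0.0406] w [-0.57  0.04 -0.83] joints [  2.1  23.2  -2.3   0.1 -64.  -11.6] tcp [ 0.6118 -0.1377  0.1923]
```

View pics/side13.png

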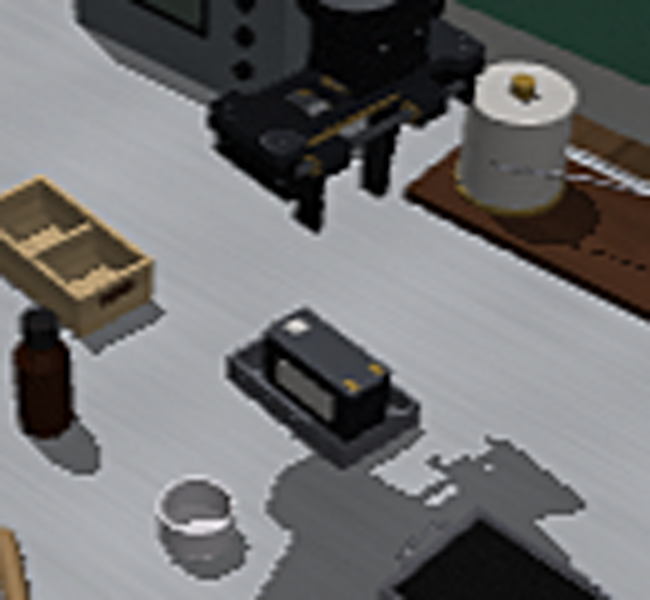

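Call:
drive_tool(
  deltas=[
    {"dx":-0.025,"dy":0.035,"dz":0,"wx":0,"wy":0,"wz":0},
    {"dx":-0.05,"dy":0.075,"dz":0.005,"wx":0,"wy":0,"wz":0},
    {"dx":-0.08,"dy":0.115,"dz":0.015,"wx":0,"wy":0,"wz":-0.8},
    {"dx":-0.105,"dy":0.15,"dz":0.025,"wx":0,"wy":0,"wz":-0.8},
    {"dx":-0.122,"dy":0.179,"dz":0.037,"wx":0,"wy":0,"wz":-0.8},
    {"dx":-0.122,"dy":0.179,"dz":0.038,"wx":0,"wy":0,"wz":-0.8},
    {"dx":-0.122,"dy":0.179,"dz":0.038,"wx":0,"wy":0,"wz":-0.8},
    {"dx":-0.122,"dy":0.179,"dz":0.038,"wx":0,"wy":0,"wz":-0.8},
  ],
)

```text
time_s: 18.95
tcp_pos: [0.4535, 0.0123, 0.1488]
ee_rot: [[-0.151, -0.989, -0.0], [-0.989, 0.151, -0.0], [0.0, 0.0, -1.0]]
wrist_force: [-0.7, -0.1, 0.7]
gripper_width: 0.602
```

Run:
```python
from h import *
go((.4558,.0117,.081),yaw=-8.6)
for n in("side","top"):
    a=cams.capture(n); a=a[:,:,::-1]
    u=proj(n,(.456,.012,.05)); x,y=int(u[0]),int(u[1]); x=max(x,55)
    cv2.imwrite(f"pics/{n}14.png",cv2.resize(a[max(y-50,0):y+50,x-50:x+50],None,fx=6,fy=6,interpolation=cv2.INTER_CUBIC))
    cv2.imwrite(f"pics/{n}14f.png",a)
```

```text
d [ 0.0002 -0.0024  0.0678] w [ 0.01 -0.02 -0.08] joints [ 22.2   9.6 -28.9   0.  -51.6 -30.9] tcp [0.4535 0.0123 0.1488]
```

View pics/side14.png

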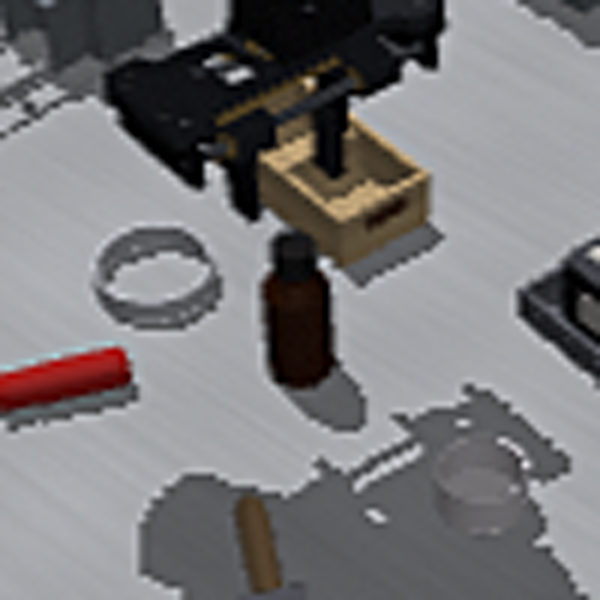

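View pics/top14f.png

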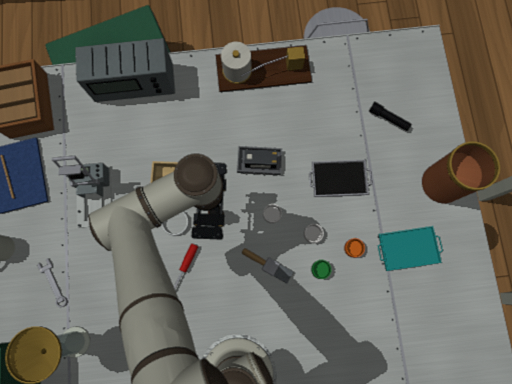

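Call:
drive_tool(
  deltas=[
    {"dx":0,"dy":-0.002,"dz":0.02,"wx":0,"wy":0,"wz":0},
    {"dx":0,"dy":-0.002,"dz":0.04,"wx":0,"wy":0,"wz":0},
    {"dx":0,"dy":-0.002,"dz":0.055,"wx":0,"wy":0,"wz":0},
    {"dx":0,"dy":-0.002,"dz":0.063,"wx":0,"wy":0,"wz":0},
    {"dx":0,"dy":-0.002,"dz":0.067,"wx":0,"wy":0,"wz":0},
    {"dx":0,"dy":-0.002,"dz":0.067,"wx":0,"wy":0,"wz":0},
  ],
)

```text
time_s: 19.65
tcp_pos: [0.4551, 0.0119, 0.0819]
ee_rot: [[-0.151, -0.989, -0.0], [-0.989, 0.151, -0.0], [0.0, 0.0, -1.0]]
wrist_force: [-0.1, 0.4, 0.2]
gripper_width: 0.599
```

Call:
drive_tool(
  deltas=[
    {"dx":0,"dy":0,"dz":0,"wx":0,"wy":0,"wz":0},
    {"dx":0,"dy":0,"dz":0,"wx":0,"wy":0,"wz":0},
    {"dx":0,"dy":0,"dz":0,"wx":0,"wy":0,"wz":0},
    {"dx":0,"dy":0,"dz":0,"wx":0,"wy":0,"wz":0},
    {"dx":0,"dy":0,"dz":0,"wx":0,"wy":0,"wz":0},
  ],
  gripper=0.15,
)

```text
time_s: 20.15
tcp_pos: [0.4552, 0.0123, 0.0825]
ee_rot: [[-0.15, -0.989, 0.001], [-0.989, 0.15, 0.0], [-0.0, -0.001, -1.0]]
wrist_force: [0.7, -0.7, 1.8]
gripper_width: 0.323
```

Call:
drive_tool(
  deltas=[
    {"dx":0,"dy":0,"dz":-0.01,"wx":0,"wy":0,"wz":0},
    {"dx":0,"dy":0,"dz":-0.025,"wx":0,"wy":0,"wz":0},
    {"dx":0,"dy":0,"dz":-0.045,"wx":0,"wy":0,"wz":0},
    {"dx":0,"dy":0,"dz":-0.065,"wx":0,"wy":0,"wz":0},
    {"dx":0,"dy":0,"dz":-0.075,"wx":0,"wy":0,"wz":0},
    {"dx":0,"dy":0,"dz":-0.075,"wx":0,"wy":0,"wz":0},
  ],
)

```text
time_s: 20.75
tcp_pos: [0.4555, 0.0125, 0.1585]
ee_rot: [[-0.151, -0.989, 0.003], [-0.989, 0.151, 0.001], [-0.002, -0.003, -1.0]]
wrist_force: [0.2, 0.5, -1.5]
gripper_width: 0.323
```

Run:
```python
from h import *
print(r.sense()["wrist_force"],r.sense()["gripper_width"])
go((.5825,.0855,.155),yaw=-8.6)
for n in("side",):
    a=cams.capture(n); a=a[:,:,::-1]
    u=proj(n,(.456,.012,.05)); x,y=int(u[0]),int(u[1]); x=max(x,55)
    cv2.imwrite(f"pics/{n}15.png",cv2.resize(a[max(y-60,0):y+40,x-50:x+50],None,fx=6,fy=6,interpolation=cv2.INTER_CUBIC))
```

```text
[ 0.18941227  0.48345272 -1.53029341] 0.32276938959570456
d [-0.0913 -0.1146  0.0039] w [-0.16  0.1  -0.06] joints [ 22.1   9.  -27.9   0.  -52.9 -30.8] tcp [0.4555 0.0125 0.1585]
```

View pics/side15.png

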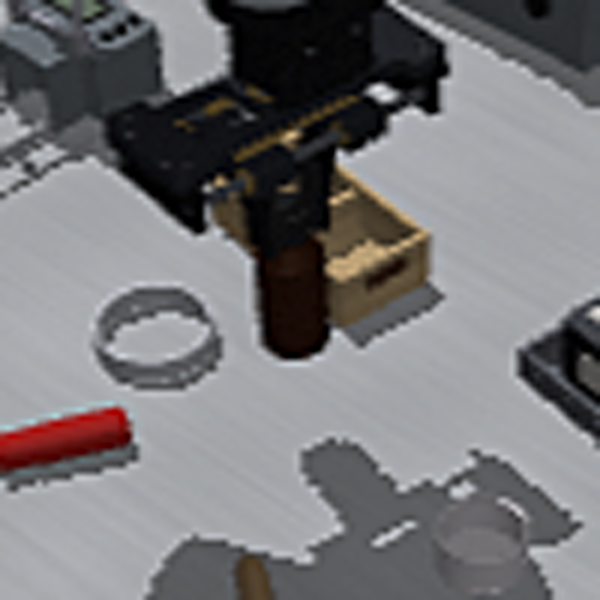

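Bottle held upright. Move over the near (-y) bay.

Call:
drive_tool(
  deltas=[
    {"dx":-0.008,"dy":-0.01,"dz":0,"wx":0,"wy":0,"wz":0},
    {"dx":-0.023,"dy":-0.029,"dz":0,"wx":0,"wy":0,"wz":0},
    {"dx":-0.039,"dy":-0.049,"dz":0,"wx":0,"wy":0,"wz":0},
    {"dx":-0.055,"dy":-0.069,"dz":0,"wx":0,"wy":0,"wz":0},
    {"dx":-0.07,"dy":-0.088,"dz":0,"wx":0,"wy":0,"wz":0},
    {"dx":-0.083,"dy":-0.105,"dz":0,"wx":0,"wy":0,"wz":0},
    {"dx":-0.09,"dy":-0.113,"dz":0,"wx":0,"wy":0,"wz":0},
    {"dx":-0.091,"dy":-0.115,"dz":0,"wx":0,"wy":0,"wz":0},
    {"dx":-0.091,"dy":-0.115,"dz":0,"wx":0,"wy":0,"wz":0},
    {"dx":-0.091,"dy":-0.115,"dz":0,"wx":0,"wy":0,"wz":0},
  ],
)

```text
time_s: 21.8
tcp_pos: [0.5813, 0.0843, 0.1568]
ee_rot: [[-0.151, -0.989, -0.001], [-0.989, 0.151, -0.0], [0.001, 0.001, -1.0]]
wrist_force: [-0.4, -0.3, -2.1]
gripper_width: 0.325
```

Run:
```python
from h import *
print(r.sense()["wrist_force"],r.sense()["gripper_width"])
go((.5825,.0855,.0875),yaw=-8.6)
for n in("side",):
    a=cams.capture(n); a=a[:,:,::-1]
    u=proj(n,(.588,.12,.05)); x,y=int(u[0]),int(u[1]); x=max(x,55)
    cv2.imwrite(f"pics/{n}16.png",cv2.resize(a[max(y-60,0):y+40,x-50:x+50],None,fx=6,fy=6,interpolation=cv2.INTER_CUBIC))
```

```text
[-0.38921573 -0.2640281  -2.07156183] 0.3253339130967788
d [-0.0014 -0.0011  0.0692] w [ 0.07 -0.03 -0.08] joints [ 24.   21.5 -10.3  -0.  -58.2 -32.7] tcp [0.5813 0.0843 0.1568]
```

View pics/side16.png

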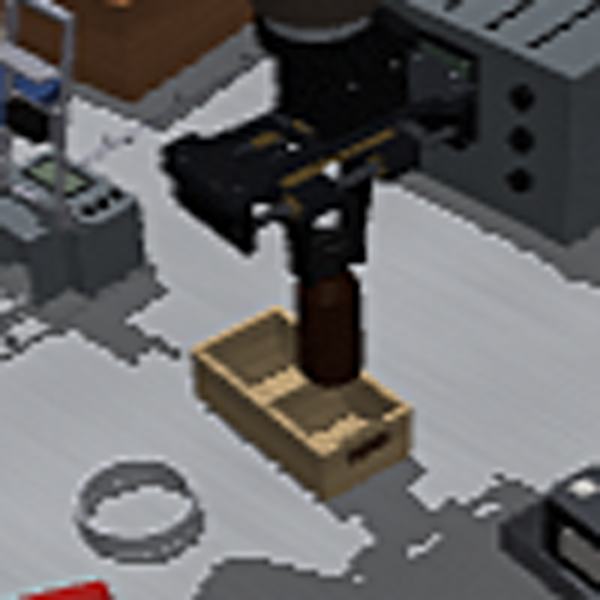

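Call:
drive_tool(
  deltas=[
    {"dx":-0.001,"dy":-0.001,"dz":0.012,"wx":0,"wy":0,"wz":0},
    {"dx":-0.001,"dy":-0.001,"dz":0.027,"wx":0,"wy":0,"wz":0},
    {"dx":-0.001,"dy":-0.001,"dz":0.042,"wx":0,"wy":0,"wz":0},
    {"dx":-0.001,"dy":-0.001,"dz":0.054,"wx":0,"wy":0,"wz":0},
    {"dx":-0.001,"dy":-0.001,"dz":0.06,"wx":0,"wy":0,"wz":0},
    {"dx":-0.001,"dy":-0.001,"dz":0.064,"wx":0,"wy":0,"wz":0},
    {"dx":-0.001,"dy":-0.001,"dz":0.066,"wx":0,"wy":0,"wz":0},
    {"dx":-0.001,"dy":-0.001,"dz":0.068,"wx":0,"wy":0,"wz":0},
    {"dx":-0.001,"dy":-0.001,"dz":0.0685,"wx":0,"wy":0,"wz":0},
    {"dx":-0.001,"dy":-0.001,"dz":0.0685,"wx":0,"wy":0,"wz":0},
  ],
)

```text
time_s: 22.85
tcp_pos: [0.5835, 0.0857, 0.0888]
ee_rot: [[-0.151, -0.989, 0.001], [-0.989, 0.151, 0.0], [-0.0, -0.0, -1.0]]
wrist_force: [0.5, -0.4, -1.8]
gripper_width: 0.327
```

Call:
drive_tool(
  deltas=[
    {"dx":0,"dy":0,"dz":0.0008,"wx":0,"wy":0,"wz":0},
    {"dx":0,"dy":0,"dz":0.0016,"wx":0,"wy":0,"wz":0},
    {"dx":0,"dy":0,"dz":0.0016,"wx":0,"wy":0,"wz":0},
  ],
)

```text
time_s: 23.15
tcp_pos: [0.5837, 0.0857, 0.0875]
ee_rot: [[-0.15, -0.989, 0.001], [-0.989, 0.15, 0.0], [-0.0, -0.001, -1.0]]
wrist_force: [-0.1, 0.1, -0.2]
gripper_width: 0.329
```

Floor contact (weight went to about 0). Release and rise.

Call:
drive_tool(
  deltas=[
    {"dx":0,"dy":0,"dz":0.0005,"wx":0,"wy":0,"wz":0},
    {"dx":0,"dy":0,"dz":0.0005,"wx":0,"wy":0,"wz":0},
    {"dx":0,"dy":0,"dz":0.0005,"wx":0,"wy":0,"wz":0},
    {"dx":0,"dy":0,"dz":-0.005,"wx":0,"wy":0,"wz":0},
    {"dx":0,"dy":0,"dz":-0.02,"wx":0,"wy":0,"wz":0},
    {"dx":0,"dy":0,"dz":-0.05,"wx":0,"wy":0,"wz":0},
    {"dx":0,"dy":0,"dz":-0.075,"wx":0,"wy":0,"wz":0},
    {"dx":0,"dy":0,"dz":-0.075,"wx":0,"wy":0,"wz":0},
  ],
  gripper=0.5,
)

```text
time_s: 23.95
tcp_pos: [0.586, 0.0863, 0.1667]
ee_rot: [[-0.15, -0.989, 0.009], [-0.989, 0.15, 0.002], [-0.004, -0.008, -1.0]]
wrist_force: [-0.0, 0.8, -0.2]
gripper_width: 0.5
```

Run:
```python
from h import *
go((.3514,.2603,.16),yaw=-8.6)
for n in("side",):
    a=cams.capture(n); a=a[:,:,::-1]
    u=proj(n,(.588,.12,.05)); x,y=int(u[0]),int(u[1]); x=max(x,55)
    cv2.imwrite(f"pics/{n}17.png",cv2.resize(a[max(y-60,0):y+40,x-50:x+50],None,fx=6,fy=6,interpolation=cv2.INTER_CUBIC))
```

```text
d [-0.1369  0.258   0.005 ] w [-0.48  0.21 -0.01] joints [ 24.1  21.2  -9.4   0.1 -58.9 -32.7] tcp [0.586  0.0863 0.1667]
```

View pics/side17.png

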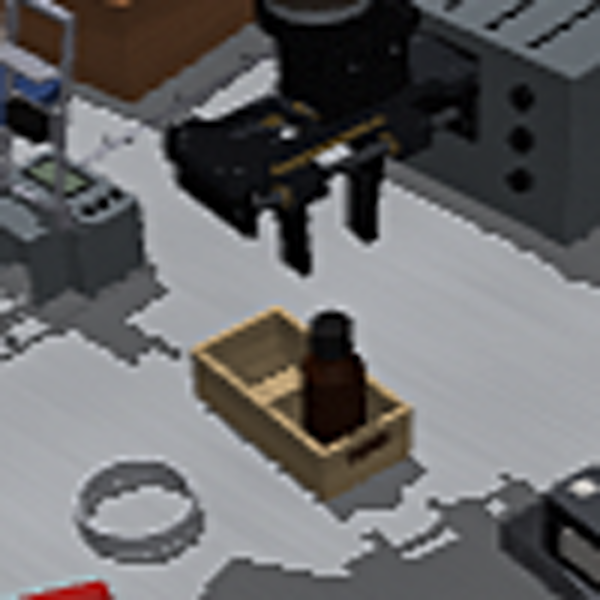

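Call:
drive_tool(
  deltas=[
    {"dx":-0.013,"dy":0.025,"dz":0,"wx":0,"wy":0,"wz":0},
    {"dx":-0.035,"dy":0.065,"dz":0,"wx":0,"wy":0,"wz":0},
    {"dx":-0.056,"dy":0.105,"dz":0,"wx":0,"wy":0,"wz":0},
    {"dx":-0.077,"dy":0.145,"dz":0,"wx":0,"wy":0,"wz":0},
    {"dx":-0.098,"dy":0.185,"dz":0,"wx":0,"wy":0,"wz":0},
    {"dx":-0.119,"dy":0.225,"dz":0,"wx":0,"wy":0,"wz":0},
    {"dx":-0.137,"dy":0.258,"dz":0,"wx":-0.4,"wy":0.2,"wz":0},
    {"dx":-0.137,"dy":0.258,"dz":0,"wx":-0.4,"wy":0.2,"wz":0},
    {"dx":-0.137,"dy":0.258,"dz":0,"wx":-0.4,"wy":0.2,"wz":0},
    {"dx":-0.137,"dy":0.258,"dz":0,"wx":-0.4,"wy":0.2,"wz":0},
  ],
)

```text
time_s: 25.0
tcp_pos: [0.3491, 0.2594, 0.1615]
ee_rot: [[-0.151, -0.988, -0.008], [-0.988, 0.151, -0.003], [0.004, 0.007, -1.0]]
wrist_force: [0.4, -0.5, -0.6]
gripper_width: 0.497
```

Run:
```python
from h import *
go((.3514,.2603,.081),yaw=-8.6)
for n in("side","top"):
    a=cams.capture(n); a=a[:,:,::-1]
    u=proj(n,(.35,.26,.05)); x,y=int(u[0]),int(u[1]); x=max(x,55)
    cv2.imwrite(f"pics/{n}18.png",cv2.resize(a[max(y-60,0):y+40,x-50:x+50],None,fx=6,fy=6,interpolation=cv2.INTER_CUBIC))
    cv2.imwrite(f"pics/{n}18f.png",a)
```

```text
d [-0.0016 -0.0027  0.0805] w [ 0.43 -0.26 -0.1 ] joints [ 58.    7.1 -29.6  -0.4 -53.7 -66.4] tcp [0.3491 0.2594 0.1615]
```

View pics/side18.png

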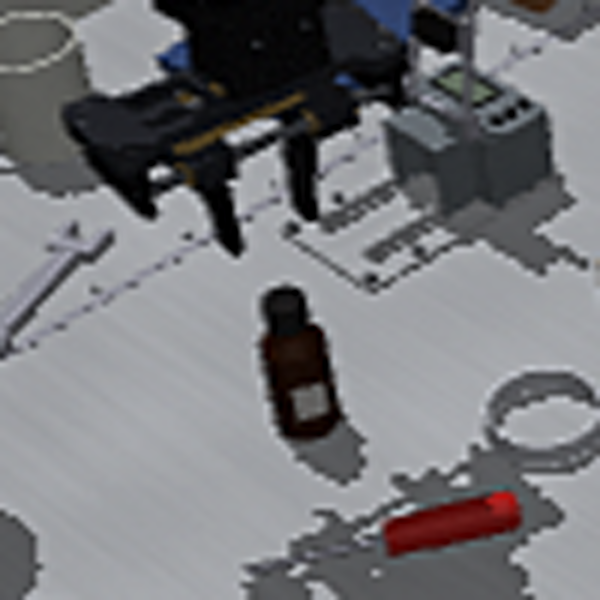

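View pics/top18f.png

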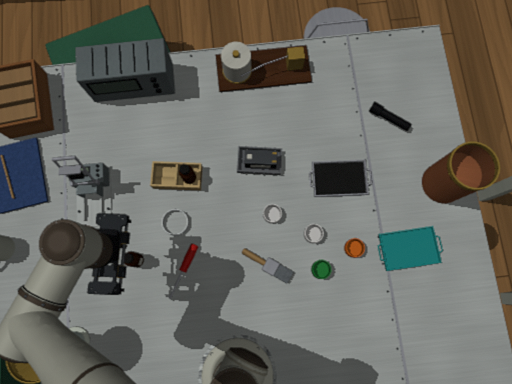

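Call:
drive_tool(
  deltas=[
    {"dx":-0.001,"dy":-0.002,"dz":0.02,"wx":0.4,"wy":-0.2,"wz":0},
    {"dx":-0.001,"dy":-0.002,"dz":0.045,"wx":0.4,"wy":-0.2,"wz":0},
    {"dx":-0.001,"dy":-0.002,"dz":0.065,"wx":0.4,"wy":-0.2,"wz":0},
    {"dx":-0.001,"dy":-0.002,"dz":0.075,"wx":0.4,"wy":-0.2,"wz":0},
    {"dx":-0.001,"dy":-0.002,"dz":0.079,"wx":0.4,"wy":-0.2,"wz":0},
    {"dx":-0.001,"dy":-0.002,"dz":0.079,"wx":0.4,"wy":-0.2,"wz":0},
    {"dx":-0.001,"dy":-0.002,"dz":0.079,"wx":0.4,"wy":-0.2,"wz":0},
  ],
)

```text
time_s: 25.8
tcp_pos: [0.3511, 0.2609, 0.0837]
ee_rot: [[-0.151, -0.989, 0.001], [-0.989, 0.151, 0.001], [-0.001, -0.001, -1.0]]
wrist_force: [1.1, 1.1, -0.1]
gripper_width: 0.499
```

Call:
drive_tool(
  deltas=[
    {"dx":0,"dy":0,"dz":0,"wx":0,"wy":0,"wz":0},
    {"dx":0,"dy":0,"dz":0,"wx":0,"wy":0,"wz":0},
    {"dx":0,"dy":0,"dz":0,"wx":0,"wy":0,"wz":0},
    {"dx":0,"dy":0,"dz":0,"wx":0,"wy":0,"wz":0},
    {"dx":0,"dy":0,"dz":0,"wx":0,"wy":0,"wz":0},
  ],
  gripper=0.15,
)

```text
time_s: 26.3
tcp_pos: [0.3506, 0.2607, 0.0834]
ee_rot: [[-0.15, -0.989, 0.001], [-0.989, 0.15, 0.001], [-0.001, -0.0, -1.0]]
wrist_force: [-0.5, -0.4, 4.4]
gripper_width: 0.326
```

Run:
```python
from h import *
print(r.sense()["wrist_force"]); go((.5931,.1557,.165),yaw=-8.6)
```

```text
[-0.54904556 -0.41267362  4.37055986]
d [ 0.0674 -0.2555 -0.0815] w [-0.03  0.04 -0.05] joints [ 58.1  13.5 -35.9   0.  -40.6 -66.7] tcp [0.3506 0.2607 0.0834]
```

Gripped on the cap (28 mm). Lift and carry to above the +y bay.

Call:
drive_tool(
  deltas=[
    {"dx":0,"dy":0,"dz":-0.01,"wx":0,"wy":0,"wz":0},
    {"dx":0,"dy":0,"dz":-0.025,"wx":0,"wy":0,"wz":0},
    {"dx":0,"dy":0,"dz":-0.045,"wx":0,"wy":0,"wz":0},
    {"dx":0,"dy":0,"dz":-0.065,"wx":0,"wy":0,"wz":0},
    {"dx":0.002,"dy":-0.008,"dz":-0.078,"wx":0,"wy":0,"wz":0},
    {"dx":0.007,"dy":-0.027,"dz":-0.08,"wx":0,"wy":0,"wz":0},
    {"dx":0.014,"dy":-0.053,"dz":-0.08,"wx":0,"wy":0,"wz":0},
    {"dx":0.022,"dy":-0.083,"dz":-0.08,"wx":0,"wy":0,"wz":0},
    {"dx":0.03,"dy":-0.113,"dz":-0.08,"wx":0,"wy":0,"wz":0},
    {"dx":0.038,"dy":-0.143,"dz":-0.08,"wx":0,"wy":0,"wz":0},
    {"dx":0.046,"dy":-0.173,"dz":-0.08,"wx":0,"wy":0,"wz":0},
    {"dx":0.053,"dy":-0.2,"dz":-0.08,"wx":0,"wy":0,"wz":0},
    {"dx":0.06,"dy":-0.226,"dz":-0.08,"wx":0,"wy":0,"wz":0},
    {"dx":0.065,"dy":-0.246,"dz":-0.08,"wx":0,"wy":0,"wz":0},
    {"dx":0.067,"dy":-0.254,"dz":-0.08,"wx":0,"wy":0,"wz":0},
    {"dx":0.067,"dy":-0.255,"dz":-0.08,"wx":0,"wy":0,"wz":0},
    {"dx":0.067,"dy":-0.255,"dz":-0.08,"wx":0,"wy":0,"wz":0},
    {"dx":0.067,"dy":-0.255,"dz":-0.08,"wx":0,"wy":0,"wz":0},
  ],
)

```text
time_s: 28.1
tcp_pos: [0.5915, 0.1562, 0.1631]
ee_rot: [[-0.15, -0.989, -0.001], [-0.989, 0.15, 0.0], [0.0, 0.001, -1.0]]
wrist_force: [-0.2, 0.2, -2.1]
gripper_width: 0.32
```

Run:
```python
from h import *
print(r.sense()["wrist_force"],r.sense()["gripper_width"])
go((.5931,.1557,.0883),yaw=-8.6)
for n in("side",):
    a=cams.capture(n); a=a[:,:,::-1]
    u=proj(n,(.588,.12,.05)); x,y=int(u[0]),int(u[1]); x=max(x,55)
    cv2.imwrite(f"pics/{n}19.png",cv2.resize(a[max(y-60,0):y+40,x-50:x+50],None,fx=6,fy=6,interpolation=cv2.INTER_CUBIC))
```

```text
[-0.18823399  0.20795061 -2.11079957] 0.3199424965506207
d [ 0.0002 -0.0017  0.0748] w [ 0.03 -0.   -0.02] joints [ 29.9  23.4  -6.3  -0.  -60.3 -38.5] tcp [0.5915 0.1562 0.1631]
```

View pics/side19.png

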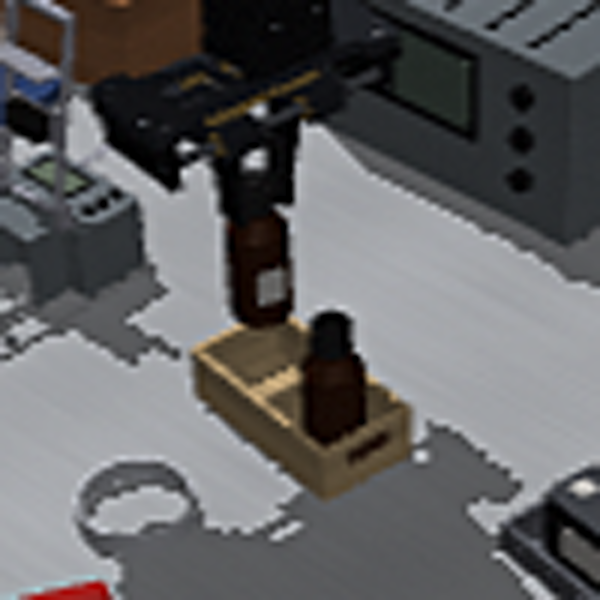

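Call:
drive_tool(
  deltas=[
    {"dx":0,"dy":-0.001,"dz":0.012,"wx":0,"wy":0,"wz":0},
    {"dx":0,"dy":-0.001,"dz":0.03,"wx":0,"wy":0,"wz":0},
    {"dx":0,"dy":-0.001,"dz":0.046,"wx":0,"wy":0,"wz":0},
    {"dx":0,"dy":-0.001,"dz":0.059,"wx":0,"wy":0,"wz":0},
    {"dx":0,"dy":-0.001,"dz":0.066,"wx":0,"wy":0,"wz":0},
    {"dx":0,"dy":-0.001,"dz":0.07,"wx":0,"wy":0,"wz":0},
    {"dx":0,"dy":-0.001,"dz":0.072,"wx":0,"wy":0,"wz":0},
    {"dx":0,"dy":-0.001,"dz":0.074,"wx":0,"wy":0,"wz":0},
    {"dx":0,"dy":-0.001,"dz":0.0745,"wx":0,"wy":0,"wz":0},
    {"dx":0,"dy":-0.001,"dz":0.0745,"wx":0,"wy":0,"wz":0},
  ],
)

```text
time_s: 29.15
tcp_pos: [0.5937, 0.1557, 0.0888]
ee_rot: [[-0.151, -0.989, 0.001], [-0.989, 0.151, 0.0], [-0.0, -0.001, -1.0]]
wrist_force: [-0.3, -0.1, -2.2]
gripper_width: 0.327
```

Call:
drive_tool(
  deltas=[
    {"dx":0,"dy":0,"dz":0.0008,"wx":0,"wy":0,"wz":0},
    {"dx":0,"dy":0,"dz":0.001,"wx":0,"wy":0,"wz":0},
  ],
)

```text
time_s: 29.35
tcp_pos: [0.5939, 0.1558, 0.0885]
ee_rot: [[-0.15, -0.989, 0.001], [-0.989, 0.15, 0.0], [-0.0, -0.001, -1.0]]
wrist_force: [-1.1, 0.2, 3.3]
gripper_width: 0.322
```

Contact. Release, rise.

Call:
drive_tool(
  deltas=[
    {"dx":0,"dy":0,"dz":0,"wx":0,"wy":0,"wz":0},
    {"dx":0,"dy":0,"dz":0,"wx":0,"wy":0,"wz":0},
    {"dx":0,"dy":0,"dz":0,"wx":0,"wy":0,"wz":0},
    {"dx":0,"dy":0,"dz":-0.005,"wx":0,"wy":0,"wz":0},
    {"dx":0,"dy":0,"dz":-0.02,"wx":0,"wy":0,"wz":0},
    {"dx":0,"dy":0,"dz":-0.05,"wx":0,"wy":0,"wz":0},
    {"dx":0,"dy":0,"dz":-0.08,"wx":0,"wy":0,"wz":0},
    {"dx":0,"dy":0,"dz":-0.08,"wx":0,"wy":0,"wz":0},
  ],
  gripper=0.5,
)

```text
time_s: 30.15
tcp_pos: [0.5964, 0.1567, 0.1729]
ee_rot: [[-0.15, -0.989, 0.01], [-0.989, 0.15, 0.003], [-0.005, -0.009, -1.0]]
wrist_force: [1.0, -1.0, 1.3]
gripper_width: 0.499
```

Run:
```python
from h import *
go((.4412,-.1516,.14),yaw=-4.5)
for n in("side",):
    a=cams.capture(n); a=a[:,:,::-1]
    u=proj(n,(.588,.12,.05)); x,y=int(u[0]),int(u[1]); x=max(x,55)
    cv2.imwrite(f"pics/{n}20.png",cv2.resize(a[max(y-60,0):y+40,x-50:x+50],None,fx=6,fy=6,interpolation=cv2.INTER_CUBIC))
```

```text
d [0.3282 0.1076 0.0303] w [-0.54  0.26 -4.11] joints [ 29.8  23.1  -5.4   0.1 -60.9 -38.5] tcp [0.5964 0.1567 0.1729]
```

View pics/side20.png

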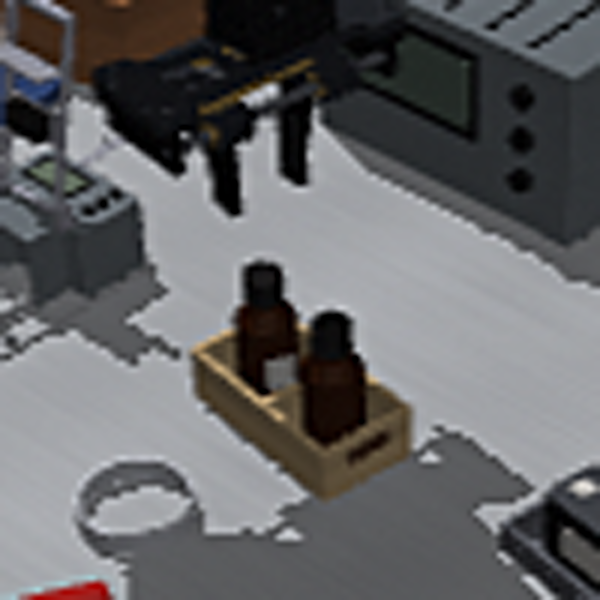

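Call:
drive_tool(
  deltas=[
    {"dx":0.03,"dy":0.01,"dz":0,"wx":0,"wy":0,"wz":0},
    {"dx":0.075,"dy":0.025,"dz":0,"wx":0,"wy":0,"wz":0},
    {"dx":0.12,"dy":0.04,"dz":0,"wx":0,"wy":0,"wz":0},
    {"dx":0.165,"dy":0.054,"dz":0,"wx":0,"wy":0,"wz":0},
    {"dx":0.21,"dy":0.069,"dz":0,"wx":0,"wy":0,"wz":0},
    {"dx":0.255,"dy":0.084,"dz":0.01,"wx":0,"wy":0,"wz":-2},
    {"dx":0.3,"dy":0.1,"dz":0.02,"wx":-0.5,"wy":0.2,"wz":-4.1},
    {"dx":0.328,"dy":0.108,"dz":0.03,"wx":-0.5,"wy":0.2,"wz":-4.1},
    {"dx":0.328,"dy":0.108,"dz":0.03,"wx":-0.5,"wy":0.2,"wz":-4.1},
    {"dx":0.328,"dy":0.108,"dz":0.03,"wx":-0.5,"wy":0.2,"wz":-4.1},
    {"dx":0.328,"dy":0.108,"dz":0.03,"wx":-0.5,"wy":0.2,"wz":-4.1},
  ],
  gripper=0.87,
)

```text
time_s: 31.3
tcp_pos: [0.4378, -0.1519, 0.1374]
ee_rot: [[-0.079, -0.997, -0.009], [-0.997, 0.079, -0.003], [0.003, 0.009, -1.0]]
wrist_force: [-0.7, -0.2, -0.3]
gripper_width: 0.867
```

Run:
```python
from h import *
go((.4412,-.1516,.009),yaw=-4.5)
for n in("side",):
    a=cams.capture(n); a=a[:,:,::-1]
    u=proj(n,(.441,-.152,.05)); x,y=int(u[0]),int(u[1]); x=max(x,55)
    cv2.imwrite(f"pics/{n}21.png",cv2.resize(a[max(y-60,0):y+40,x-50:x+50],None,fx=6,fy=6,interpolation=cv2.INTER_CUBIC))
```

```text
d [-0.001  -0.0045  0.1284] w [ 0.49 -0.18 -0.03] joints [  1.1  11.6 -28.3   0.2 -50.6  -5.8] tcp [ 0.4378 -0.1519  0.1374]
```

View pics/side21.png

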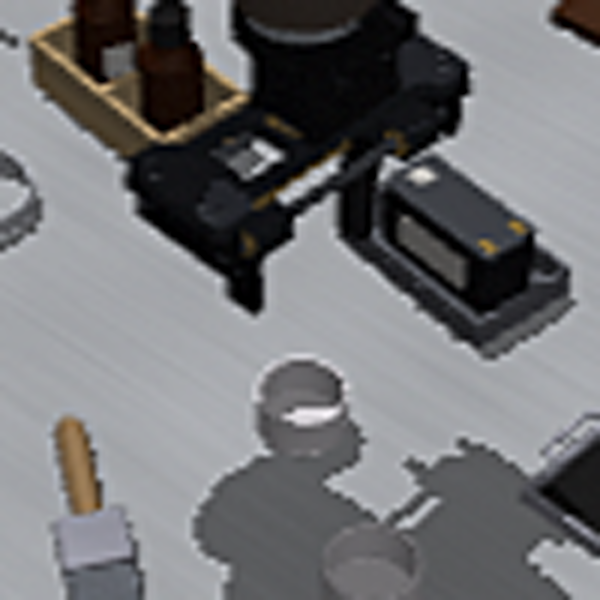

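Call:
drive_tool(
  deltas=[
    {"dx":-0.001,"dy":-0.004,"dz":0.03,"wx":0.5,"wy":-0.2,"wz":0},
    {"dx":-0.001,"dy":-0.004,"dz":0.065,"wx":0.5,"wy":-0.2,"wz":0},
    {"dx":-0.001,"dy":-0.004,"dz":0.095,"wx":0.5,"wy":-0.2,"wz":0},
    {"dx":-0.001,"dy":-0.004,"dz":0.113,"wx":0.5,"wy":-0.2,"wz":0},
    {"dx":-0.001,"dy":-0.004,"dz":0.122,"wx":0.5,"wy":-0.2,"wz":0},
    {"dx":-0.001,"dy":-0.004,"dz":0.127,"wx":0.5,"wy":-0.2,"wz":0},
    {"dx":-0.001,"dy":-0.004,"dz":0.127,"wx":0.5,"wy":-0.2,"wz":0},
  ],
)

```text
time_s: 32.05
tcp_pos: [0.4407, -0.1516, 0.0105]
ee_rot: [[-0.079, -0.997, 0.0], [-0.997, 0.079, 0.0], [-0.0, -0.0, -1.0]]
wrist_force: [-0.6, 0.8, 0.3]
gripper_width: 0.871
```

Run:
```python
from h import *
go((.4412,-.1516,.01),yaw=-4.5)
for n in("side",):
    a=cams.capture(n); a=a[:,:,::-1]
    u=proj(n,(.441,-.152,.05)); x,y=int(u[0]),int(u[1]); x=max(x,55)
    cv2.imwrite(f"pics/{n}22.png",cv2.resize(a[max(y-60,0):y+40,x-50:x+50],None,fx=6,fy=6,interpolation=cv2.INTER_CUBIC))
```

```text
d [-0.0001 -0.0005  0.0005] w [-0.01  0.02 -0.01] joints [  1.1  23.2 -36.1  -0.  -30.7  -5.5] tcp [ 0.4407 -0.1516  0.0105]
```

View pics/side22.png

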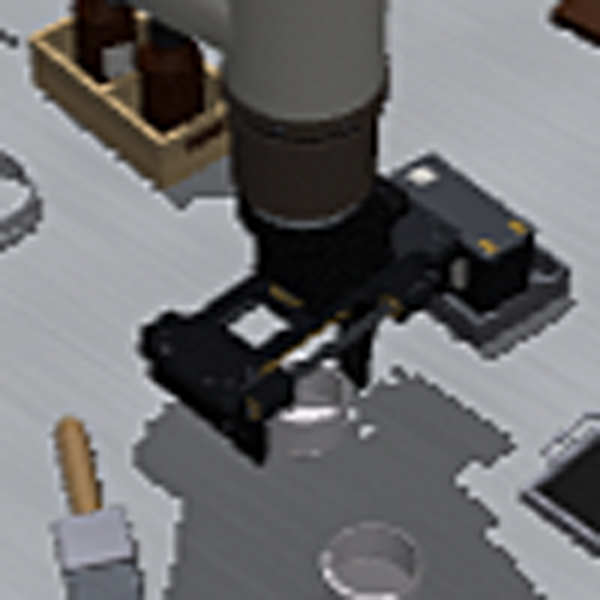

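Fingers straddle the dish. Close.

Call:
drive_tool(
  deltas=[
    {"dx":0,"dy":0,"dz":0,"wx":0,"wy":0,"wz":0},
    {"dx":0,"dy":0,"dz":0,"wx":0,"wy":0,"wz":0},
    {"dx":0,"dy":0,"dz":0,"wx":0,"wy":0,"wz":0},
    {"dx":0,"dy":0,"dz":0,"wx":0,"wy":0,"wz":0},
    {"dx":0,"dy":0,"dz":0,"wx":0,"wy":0,"wz":0},
    {"dx":0,"dy":0,"dz":-0.005,"wx":0,"wy":0,"wz":0},
    {"dx":0,"dy":0,"dz":-0.015,"wx":0,"wy":0,"wz":0},
    {"dx":0,"dy":0,"dz":-0.03,"wx":0,"wy":0,"wz":0},
    {"dx":0,"dy":0,"dz":-0.05,"wx":0,"wy":0,"wz":0},
    {"dx":0,"dy":0,"dz":-0.07,"wx":0,"wy":0,"wz":0},
    {"dx":0,"dy":0,"dz":-0.08,"wx":0,"wy":0,"wz":0},
    {"dx":0,"dy":0,"dz":-0.08,"wx":0,"wy":0,"wz":0},
  ],
  gripper=0.4,
)

```text
time_s: 33.3
tcp_pos: [0.4411, -0.152, 0.092]
ee_rot: [[-0.08, -0.997, 0.004], [-0.997, 0.08, 0.0], [-0.001, -0.004, -1.0]]
wrist_force: [-0.1, -0.3, -0.9]
gripper_width: 0.643
```

Run:
```python
from h import *
print(r.sense()["wrist_force"],r.sense()["gripper_width"])
a=np.radians(-4.5)
for y in(.038,-.038): print(np.array([.5315,-.3714])+[-y*np.sin(a),y*np.cos(a)])
y=-.038; go((.5315-y*np.sin(a),-.3714+y*np.cos(a),.085),yaw=-4.5)
for n in("side",):
    a=cams.capture(n); a=a[:,:,::-1]
    u=proj(n,(.441,-.152,.05)); x,y=int(u[0]),int(u[1]); x=max(x,55)
    cv2.imwrite(f"pics/{n}23.png",cv2.resize(a[max(y-60,0):y+40,x-50:x+50],None,fx=6,fy=6,interpolation=cv2.INTER_CUBIC))
```

```text
[-0.05897642 -0.29788954 -0.85043385] 0.6429863514108041
[ 0.53448145 -0.33351714]
[ 0.52851855 -0.40928286]
d [ 0.2495 -0.1076  0.0072] w [-0.2   0.03 -0.06] joints [  1.   15.2 -31.5  -0.  -43.   -5.6] tcp [ 0.4411 -0.152   0.092 ]
```

View pics/side23.png

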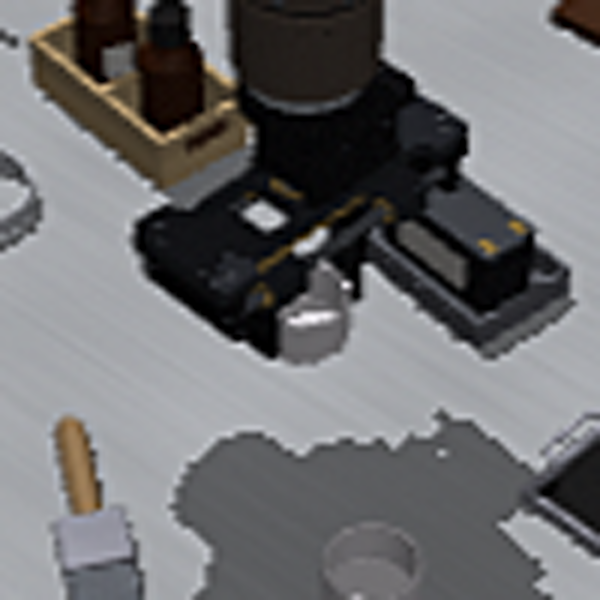

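Call:
drive_tool(
  deltas=[
    {"dx":0.012,"dy":-0.005,"dz":0,"wx":0,"wy":0,"wz":0},
    {"dx":0.04,"dy":-0.017,"dz":0,"wx":0,"wy":0,"wz":0},
    {"dx":0.075,"dy":-0.032,"dz":0,"wx":0,"wy":0,"wz":0},
    {"dx":0.11,"dy":-0.047,"dz":0,"wx":0,"wy":0,"wz":0},
    {"dx":0.145,"dy":-0.062,"dz":0,"wx":0,"wy":0,"wz":0},
    {"dx":0.18,"dy":-0.078,"dz":0,"wx":0,"wy":0,"wz":0},
    {"dx":0.212,"dy":-0.092,"dz":0,"wx":0,"wy":0,"wz":0},
    {"dx":0.237,"dy":-0.103,"dz":0,"wx":0,"wy":0,"wz":0},
    {"dx":0.248,"dy":-0.107,"dz":0,"wx":0,"wy":0,"wz":0},
    {"dx":0.2495,"dy":-0.1076,"dz":0,"wx":0,"wy":0,"wz":0},
    {"dx":0.2495,"dy":-0.1076,"dz":0,"wx":0,"wy":0,"wz":0},
    {"dx":0.2495,"dy":-0.1076,"dz":0,"wx":0,"wy":0,"wz":0},
  ],
)

```text
time_s: 34.55
tcp_pos: [0.5271, -0.4082, 0.09]
ee_rot: [[-0.079, -0.997, -0.001], [-0.997, 0.079, 0.001], [-0.001, 0.001, -1.0]]
wrist_force: [-0.2, 0.6, -2.3]
gripper_width: 0.642
```

Run:
```python
from h import *
go((.5285,-.4093,.0145),yaw=-4.5)
for n in("side",):
    a=cams.capture(n); a=a[:,:,::-1]
    u=proj(n,(.53,-.37,.05)); x,y=int(u[0]),int(u[1]); x=max(x,55)
    cv2.imwrite(f"pics/{n}24.png",cv2.resize(a[max(y-60,0):y+40,x-50:x+50],None,fx=6,fy=6,interpolation=cv2.INTER_CUBIC))
```

```text
d [ 0.0011 -0.0016  0.0755] w [ 0.07  0.06 -0.02] joints [-23.9  32.3  -2.6  -0.  -55.2  19.4] tcp [ 0.5271 -0.4082  0.09  ]
```

View pics/side24.png

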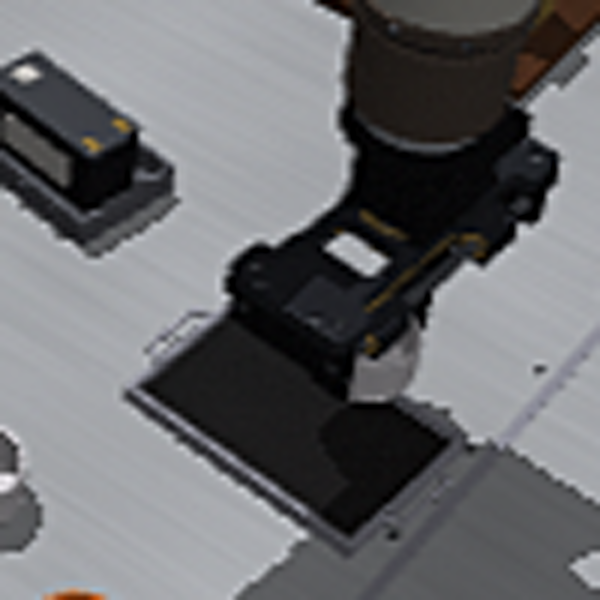

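Call:
drive_tool(
  deltas=[
    {"dx":0.001,"dy":-0.001,"dz":0.012,"wx":0,"wy":0,"wz":0},
    {"dx":0.001,"dy":-0.001,"dz":0.03,"wx":0,"wy":0,"wz":0},
    {"dx":0.001,"dy":-0.001,"dz":0.048,"wx":0,"wy":0,"wz":0},
    {"dx":0.001,"dy":-0.001,"dz":0.06,"wx":0,"wy":0,"wz":0},
    {"dx":0.001,"dy":-0.001,"dz":0.067,"wx":0,"wy":0,"wz":0},
    {"dx":0.001,"dy":-0.001,"dz":0.071,"wx":0,"wy":0,"wz":0},
    {"dx":0.001,"dy":-0.001,"dz":0.073,"wx":0,"wy":0,"wz":0},
    {"dx":0.001,"dy":-0.001,"dz":0.074,"wx":0,"wy":0,"wz":0},
    {"dx":0.001,"dy":-0.001,"dz":0.074,"wx":0,"wy":0,"wz":0},
  ],
)

```text
time_s: 35.5
tcp_pos: [0.5288, -0.4105, 0.0168]
ee_rot: [[-0.08, -0.997, 0.001], [-0.997, 0.08, -0.0], [0.0, -0.001, -1.0]]
wrist_force: [0.1, -0.0, -0.2]
gripper_width: 0.64
```

Call:
drive_tool(
  deltas=[
    {"dx":0,"dy":0,"dz":0.0008,"wx":0,"wy":0,"wz":0},
    {"dx":0,"dy":0,"dz":0.0012,"wx":0,"wy":0,"wz":0},
    {"dx":0,"dy":0,"dz":0.0012,"wx":0,"wy":0,"wz":0},
  ],
)

```text
time_s: 35.8
tcp_pos: [0.5285, -0.4104, 0.0153]
ee_rot: [[-0.08, -0.997, 0.0], [-0.997, 0.08, 0.0], [-0.0, -0.0, -1.0]]
wrist_force: [-0.1, -0.0, -1.2]
gripper_width: 0.642
```

Call:
drive_tool(
  deltas=[
    {"dx":0,"dy":0,"dz":0.0006,"wx":0,"wy":0,"wz":0},
    {"dx":0,"dy":0,"dz":0.001,"wx":0,"wy":0,"wz":0},
    {"dx":0,"dy":0,"dz":0.001,"wx":0,"wy":0,"wz":0},
  ],
)

```text
time_s: 36.1
tcp_pos: [0.5286, -0.4104, 0.0151]
ee_rot: [[-0.079, -0.997, 0.0], [-0.997, 0.079, -0.0], [0.0, -0.0, -1.0]]
wrist_force: [-1.6, 1.9, 5.5]
gripper_width: 0.64
```

Call:
drive_tool(
  deltas=[
    {"dx":0,"dy":0,"dz":0,"wx":0,"wy":0,"wz":0},
    {"dx":0,"dy":0,"dz":0,"wx":0,"wy":0,"wz":0},
    {"dx":0,"dy":0,"dz":0,"wx":0,"wy":0,"wz":0},
    {"dx":0,"dy":0,"dz":0,"wx":0,"wy":0,"wz":0},
    {"dx":0,"dy":0,"dz":-0.005,"wx":0,"wy":0,"wz":0},
    {"dx":0,"dy":0,"dz":-0.02,"wx":0,"wy":0,"wz":0},
    {"dx":0,"dy":0,"dz":-0.05,"wx":0,"wy":0,"wz":0},
    {"dx":0,"dy":0,"dz":-0.09,"wx":0,"wy":0,"wz":0},
    {"dx":0,"dy":0,"dz":-0.1,"wx":0,"wy":0,"wz":0},
    {"dx":0,"dy":0,"dz":-0.1,"wx":0,"wy":0,"wz":0},
  ],
  gripper=0.78,
)

```text
time_s: 37.1
tcp_pos: [0.5302, -0.4112, 0.1182]
ee_rot: [[-0.079, -0.997, 0.006], [-0.997, 0.079, -0.003], [0.003, -0.007, -1.0]]
wrist_force: [0.0, 0.8, -0.2]
gripper_width: 0.781
```

Run:
```python
from h import *
go((.3693,-.2648,.11),yaw=-4.5)
for n in("side",):
    a=cams.capture(n); a=a[:,:,::-1]
    u=proj(n,(.53,-.37,.05)); x,y=int(u[0]),int(u[1]); x=max(x,55)
    cv2.imwrite(f"pics/{n}25.png",cv2.resize(a[max(y-60,0):y+40,x-50:x+50],None,fx=6,fy=6,interpolation=cv2.INTER_CUBIC))
```

```text
d [-0.1332  0.172   0.0068] w [-0.38 -0.14 -0.05] joints [-24.   30.9  -0.7   0.  -58.   19.5] tcp [ 0.5302 -0.4112  0.1182]
```

View pics/side25.png

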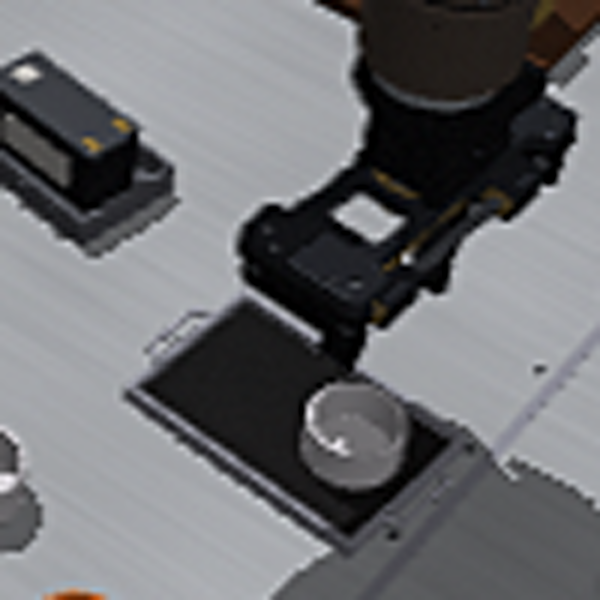

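Call:
drive_tool(
  deltas=[
    {"dx":-0.02,"dy":0.026,"dz":0,"wx":0,"wy":0,"wz":0},
    {"dx":-0.048,"dy":0.062,"dz":0,"wx":0,"wy":0,"wz":0},
    {"dx":-0.077,"dy":0.1,"dz":0,"wx":0,"wy":0,"wz":0},
    {"dx":-0.105,"dy":0.136,"dz":0,"wx":0,"wy":0,"wz":0},
    {"dx":-0.133,"dy":0.172,"dz":0.005,"wx":-0.4,"wy":-0.1,"wz":0},
    {"dx":-0.133,"dy":0.172,"dz":0.005,"wx":-0.4,"wy":-0.1,"wz":0},
    {"dx":-0.133,"dy":0.172,"dz":0.005,"wx":-0.4,"wy":-0.1,"wz":0},
    {"dx":-0.133,"dy":0.172,"dz":0.005,"wx":-0.4,"wy":-0.1,"wz":0},
  ],
  gripper=0.83,
)

```text
time_s: 37.95
tcp_pos: [0.3684, -0.2645, 0.109]
ee_rot: [[-0.079, -0.997, -0.007], [-0.997, 0.079, 0.002], [-0.002, 0.007, -1.0]]
wrist_force: [0.3, -0.4, 0.1]
gripper_width: 0.829
```

Run:
```python
from h import *
go((.3693,-.2648,.0105),yaw=-4.5)
print("green",pl("top",(321,269),.032),"orange",pl("top",(355,248),.032))
for n in("side",):
    a=cams.capture(n); a=a[:,:,::-1]
    u=proj(n,(.37,-.265,.05)); x,y=int(u[0]),int(u[1]); x=max(x,55)
    cv2.imwrite(f"pics/{n}26.png",cv2.resize(a[max(y-60,0):y+40,x-50:x+50],None,fx=6,fy=6,interpolation=cv2.INTER_CUBIC))
```

```text
d [ 0.0004 -0.0016  0.0985] w [ 0.4   0.1  -0.05] joints [-15.1  12.9 -31.6  -0.  -45.9  10.5] tcp [ 0.3684 -0.2645  0.109 ]
green [ 0.26415096 -0.2714338   0.032     ] orange [ 0.31262459 -0.37792705  0.032     ]
```

View pics/side26.png

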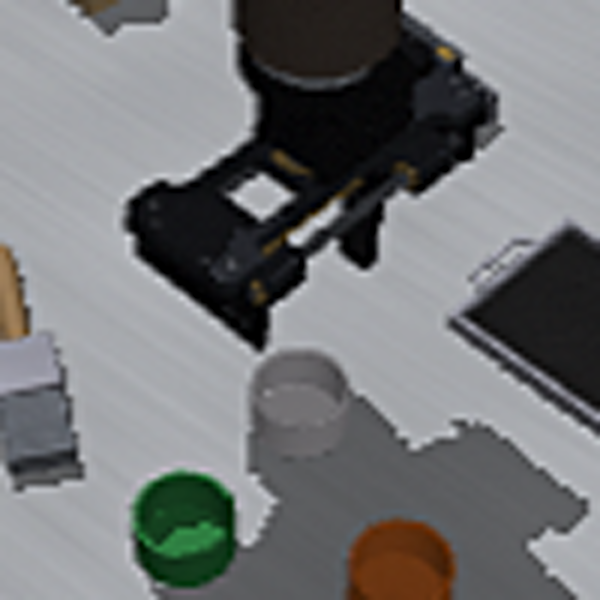

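The white dish is directly below the jaws; green (185,525) and orange (400,570) in the crop are clear of them. Go down.

Call:
drive_tool(
  deltas=[
    {"dx":0,"dy":-0.001,"dz":0.025,"wx":0.4,"wy":0.1,"wz":0},
    {"dx":0,"dy":-0.001,"dz":0.055,"wx":0.4,"wy":0.1,"wz":0},
    {"dx":0,"dy":-0.001,"dz":0.078,"wx":0.4,"wy":0.1,"wz":0},
    {"dx":0,"dy":-0.001,"dz":0.09,"wx":0.4,"wy":0.1,"wz":0},
    {"dx":0,"dy":-0.001,"dz":0.096,"wx":0.4,"wy":0.1,"wz":0},
    {"dx":0,"dy":-0.001,"dz":0.098,"wx":0.4,"wy":0.1,"wz":0},
    {"dx":0,"dy":-0.001,"dz":0.098,"wx":0.4,"wy":0.1,"wz":0},
  ],
)

```text
time_s: 38.7
tcp_pos: [0.3686, -0.2643, 0.0112]
ee_rot: [[-0.08, -0.997, 0.0], [-0.997, 0.08, 0.0], [-0.0, -0.0, -1.0]]
wrist_force: [-0.2, 0.2, -0.6]
gripper_width: 0.83
```

Call:
drive_tool(
  deltas=[
    {"dx":0,"dy":0,"dz":0,"wx":0,"wy":0,"wz":0},
    {"dx":0,"dy":0,"dz":0,"wx":0,"wy":0,"wz":0},
    {"dx":0,"dy":0,"dz":0,"wx":0,"wy":0,"wz":0},
    {"dx":0,"dy":0,"dz":0,"wx":0,"wy":0,"wz":0},
    {"dx":0,"dy":0,"dz":0,"wx":0,"wy":0,"wz":0},
  ],
  gripper=0.4,
)

```text
time_s: 39.2
tcp_pos: [0.3684, -0.2641, 0.0117]
ee_rot: [[-0.079, -0.997, 0.001], [-0.997, 0.079, -0.0], [0.0, -0.001, -1.0]]
wrist_force: [0.3, 0.3, 4.0]
gripper_width: 0.641
```

Run:
```python
from h import *
print(r.sense()["wrist_force"]); go((.5345,-.3335,.092),yaw=-4.5)
```

```text
[0.26166822 0.34061348 4.02109742]
d [ 0.0561 -0.1711 -0.0801] w [-0.07 -0.   -0.05] joints [-15.   22.2 -37.9  -0.  -29.9  10.5] tcp [ 0.3684 -0.2641  0.0117]
```

Call:
drive_tool(
  deltas=[
    {"dx":0,"dy":0,"dz":-0.008,"wx":0,"wy":0,"wz":0},
    {"dx":0,"dy":0,"dz":-0.022,"wx":0,"wy":0,"wz":0},
    {"dx":0,"dy":0,"dz":-0.042,"wx":0,"wy":0,"wz":0},
    {"dx":0,"dy":0,"dz":-0.062,"wx":0,"wy":0,"wz":0},
    {"dx":0.003,"dy":-0.01,"dz":-0.076,"wx":0,"wy":0,"wz":0},
    {"dx":0.01,"dy":-0.03,"dz":-0.08,"wx":0,"wy":0,"wz":0},
    {"dx":0.019,"dy":-0.058,"dz":-0.08,"wx":0,"wy":0,"wz":0},
    {"dx":0.029,"dy":-0.088,"dz":-0.08,"wx":0,"wy":0,"wz":0},
    {"dx":0.039,"dy":-0.118,"dz":-0.08,"wx":0,"wy":0,"wz":0},
    {"dx":0.047,"dy":-0.145,"dz":-0.08,"wx":0,"wy":0,"wz":0},
    {"dx":0.053,"dy":-0.163,"dz":-0.08,"wx":0,"wy":0,"wz":0},
    {"dx":0.056,"dy":-0.171,"dz":-0.08,"wx":0,"wy":0,"wz":0},
    {"dx":0.056,"dy":-0.171,"dz":-0.08,"wx":0,"wy":0,"wz":0},
    {"dx":0.056,"dy":-0.171,"dz":-0.08,"wx":0,"wy":0,"wz":0},
  ],
)

```text
time_s: 40.6
tcp_pos: [0.5327, -0.3329, 0.0908]
ee_rot: [[-0.08, -0.997, -0.002], [-0.997, 0.08, 0.001], [-0.001, 0.002, -1.0]]
wrist_force: [0.0, 0.3, -1.4]
gripper_width: 0.638
```

Run:
```python
from h import *
print(r.sense()["wrist_force"],r.sense()["gripper_width"])
go((.5345,-.3335,.0157),yaw=-4.5)
for n in("side",):
    a=cams.capture(n); a=a[:,:,::-1]
    u=proj(n,(.53,-.37,.05)); x,y=int(u[0]),int(u[1]); x=max(x,55)
    cv2.imwrite(f"pics/{n}27.png",cv2.resize(a[max(y-60,0):y+40,x-50:x+50],None,fx=6,fy=6,interpolation=cv2.INTER_CUBIC))
```

```text
[ 0.03630072  0.34191976 -1.44163019] 0.638203196861916
d [ 0.0006 -0.0019  0.0751] w [ 0.1   0.07 -0.09] joints [-17.3  29.   -8.6  -0.1 -52.5  12.7] tcp [ 0.5327 -0.3329  0.0908]
```

View pics/side27.png

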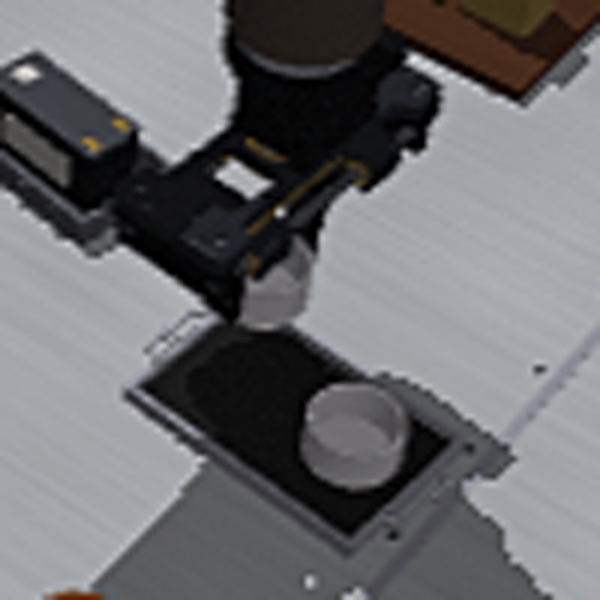

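Call:
drive_tool(
  deltas=[
    {"dx":0,"dy":-0.001,"dz":0.012,"wx":0,"wy":0,"wz":0},
    {"dx":0,"dy":-0.001,"dz":0.03,"wx":0,"wy":0,"wz":0},
    {"dx":0,"dy":-0.001,"dz":0.048,"wx":0,"wy":0,"wz":0},
    {"dx":0,"dy":-0.001,"dz":0.06,"wx":0,"wy":0,"wz":0},
    {"dx":0,"dy":-0.001,"dz":0.067,"wx":0,"wy":0,"wz":0},
    {"dx":0,"dy":-0.001,"dz":0.071,"wx":0,"wy":0,"wz":0},
    {"dx":0,"dy":-0.001,"dz":0.073,"wx":0,"wy":0,"wz":0},
    {"dx":0,"dy":-0.001,"dz":0.0745,"wx":0,"wy":0,"wz":0},
    {"dx":0,"dy":-0.001,"dz":0.0745,"wx":0,"wy":0,"wz":0},
  ],
)

```text
time_s: 41.55
tcp_pos: [0.5352, -0.3335, 0.017]
ee_rot: [[-0.08, -0.997, 0.001], [-0.997, 0.08, 0.0], [-0.0, -0.001, -1.0]]
wrist_force: [-1.1, 0.4, -1.1]
gripper_width: 0.633
```

Call:
drive_tool(
  deltas=[
    {"dx":0,"dy":0,"dz":0.0006,"wx":0,"wy":0,"wz":0},
    {"dx":0,"dy":0,"dz":0.0009,"wx":0,"wy":0,"wz":0},
    {"dx":0,"dy":0,"dz":0.0009,"wx":0,"wy":0,"wz":0},
  ],
)

```text
time_s: 41.85
tcp_pos: [0.535, -0.3335, 0.0159]
ee_rot: [[-0.08, -0.997, 0.0], [-0.997, 0.08, 0.0], [-0.0, -0.0, -1.0]]
wrist_force: [-0.6, -0.2, -0.9]
gripper_width: 0.635
```

Call:
drive_tool(
  deltas=[
    {"dx":0,"dy":0,"dz":0.0006,"wx":0,"wy":0,"wz":0},
    {"dx":0,"dy":0,"dz":0.0009,"wx":0,"wy":0,"wz":0},
    {"dx":0,"dy":0,"dz":0.0009,"wx":0,"wy":0,"wz":0},
  ],
)

```text
time_s: 42.15
tcp_pos: [0.535, -0.3335, 0.0158]
ee_rot: [[-0.079, -0.997, 0.0], [-0.997, 0.079, -0.0], [-0.0, -0.0, -1.0]]
wrist_force: [-2.0, 2.5, 4.7]
gripper_width: 0.634
```

Seated. Release, rise, and draw back to look.

Call:
drive_tool(
  deltas=[
    {"dx":0,"dy":0,"dz":0,"wx":0,"wy":0,"wz":0},
    {"dx":0,"dy":0,"dz":0,"wx":0,"wy":0,"wz":0},
    {"dx":0,"dy":0,"dz":0,"wx":0,"wy":0,"wz":0},
    {"dx":0,"dy":0,"dz":0,"wx":0,"wy":0,"wz":0},
    {"dx":0,"dy":0,"dz":-0.005,"wx":0,"wy":0,"wz":0},
    {"dx":0,"dy":0,"dz":-0.02,"wx":0,"wy":0,"wz":0},
    {"dx":0,"dy":0,"dz":-0.05,"wx":0,"wy":0,"wz":0},
    {"dx":0,"dy":0,"dz":-0.09,"wx":0,"wy":0,"wz":0},
    {"dx":0,"dy":0.03,"dz":-0.13,"wx":0,"wy":0,"wz":0},
    {"dx":0,"dy":0.07,"dz":-0.16,"wx":0,"wy":0,"wz":0},
    {"dx":0,"dy":0.11,"dz":-0.18,"wx":0,"wy":0,"wz":0},
    {"dx":0,"dy":0.14,"dz":-0.2,"wx":0,"wy":0,"wz":0},
    {"dx":0,"dy":0.15,"dz":-0.2,"wx":0,"wy":0,"wz":0},
    {"dx":0,"dy":0.15,"dz":-0.2,"wx":0,"wy":0,"wz":0},
    {"dx":0,"dy":0.15,"dz":-0.2,"wx":0,"wy":0,"wz":0},
  ],
  gripper=0.78,
)

```text
time_s: 43.65
tcp_pos: [0.3859, -0.3215, 0.2142]
ee_rot: [[-0.08, -0.997, -0.001], [-0.997, 0.08, 0.001], [-0.001, 0.001, -1.0]]
wrist_force: [0.7, 0.2, 0.4]
gripper_width: 0.778
```

Run:
```python
from h import *
print(r.sense()["wrist_force"],r.sense()["joints"])
for n in("side","top"):
    a=cams.capture(n); a=a[:,:,::-1]; cv2.imwrite(f"pics/{n}28f.png",a)
    if n=="top": cv2.imwrite("pics/top28.png",cv2.resize(a[135:205,140:380],None,fx=3.3,fy=3.3*1,interpolation=cv2.INTER_CUBIC))
    else: cv2.imwrite("pics/side28.png",cv2.resize(a[120:270,190:370],None,fx=4,fy=4,interpolation=cv2.INTER_CUBIC))
```

```text
[0.65569516 0.18471396 0.4306122 ] [-2.12678539e+01  1.04767998e+01 -1.71186356e+01 -2.69266375e-02
 -6.24517272e+01  1.67160314e+01]
```

View pics/side28.png

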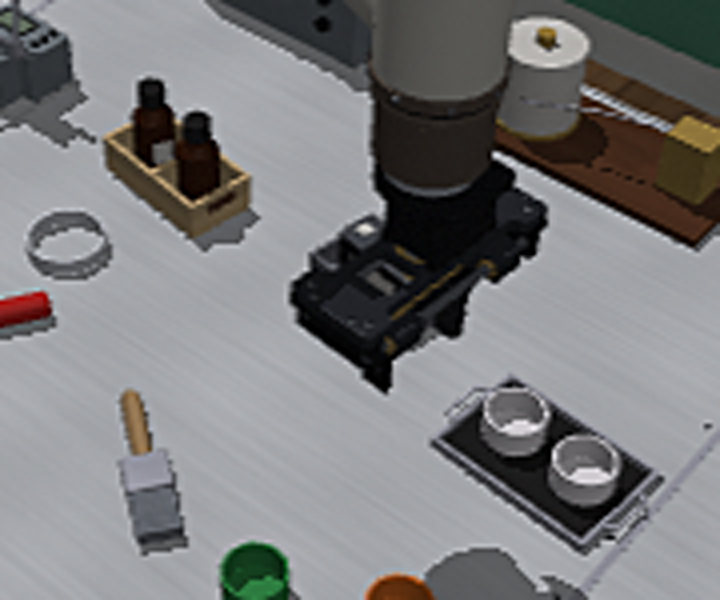

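View pics/top28.png

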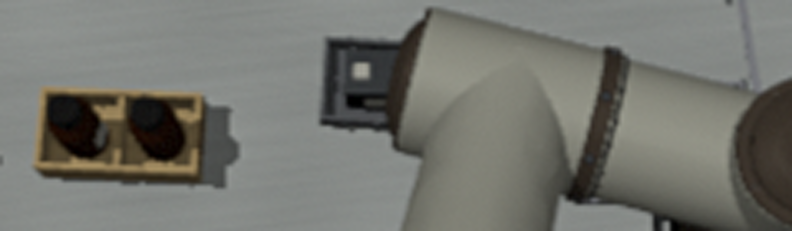

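View pics/top28f.png

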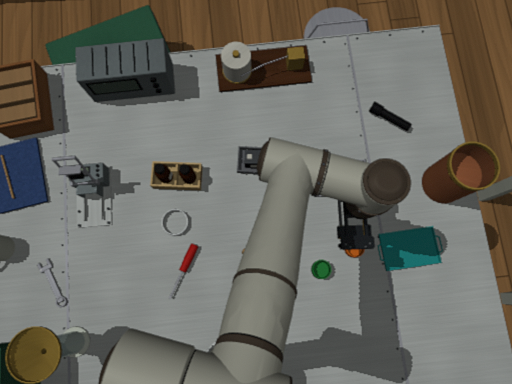

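Call:
drive_tool(
  deltas=[
    {"dx":-0.03,"dy":0,"dz":0,"wx":0,"wy":0,"wz":0},
    {"dx":-0.08,"dy":0,"dz":0,"wx":0,"wy":0,"wz":0},
    {"dx":-0.13,"dy":0,"dz":0,"wx":0,"wy":0,"wz":0},
    {"dx":-0.18,"dy":0,"dz":0,"wx":0,"wy":0,"wz":0},
    {"dx":-0.23,"dy":0,"dz":0,"wx":0,"wy":0,"wz":0},
    {"dx":-0.28,"dy":0,"dz":0,"wx":0,"wy":0,"wz":0},
    {"dx":-0.33,"dy":0,"dz":0,"wx":0,"wy":0,"wz":0},
    {"dx":-0.38,"dy":0,"dz":0,"wx":0,"wy":0,"wz":0},
    {"dx":-0.4,"dy":0,"dz":0,"wx":0,"wy":0,"wz":0},
    {"dx":-0.4,"dy":0,"dz":0,"wx":0,"wy":0,"wz":0},
    {"dx":-0.4,"dy":0,"dz":0,"wx":0,"wy":0,"wz":0},
  ],
)

```text
time_s: 44.85
tcp_pos: [0.4174, 0.0777, 0.2141]
ee_rot: [[-0.078, -0.997, -0.002], [-0.997, 0.078, -0.001], [0.001, 0.002, -1.0]]
wrist_force: [-0.3, -0.6, 0.5]
gripper_width: 0.776
```

Run:
```python
from h import *
print(r.sense()["joints"])
a=cams.capture("top")[:,:,::-1]; cv2.imwrite("pics/top29f.png",a)
cv2.imwrite("pics/top29.png",cv2.resize(a[135:205,225:385],None,fx=5,fy=5,interpolation=cv2.INTER_CUBIC))
fr=lambda p,o,yaw:(np.array([[np.cos(yaw),np.sin(yaw)],[-np.sin(yaw),np.cos(yaw)]])@(np.array(p[:2])-o)).round(4)
for c in((66,110),(150,115)): 
    p=pl("top",z2(c,3.3,(140,135)),.109); print(p, "carrier frame",fr(p,np.array([.5878,.1206]),np.radians(-8.6)))
```

```text
[ 3.26405379e+01  2.54583992e+00 -2.64321083e+01 -2.43847491e-02
 -6.11519228e+01 -3.71071976e+01]
[0.5933418  0.15442707 0.109     ] carrier frame [0.0004 0.0343]
[0.58075138 0.08291646 0.109     ] carrier frame [-0.0013 -0.0383]
```

View pics/top29.png

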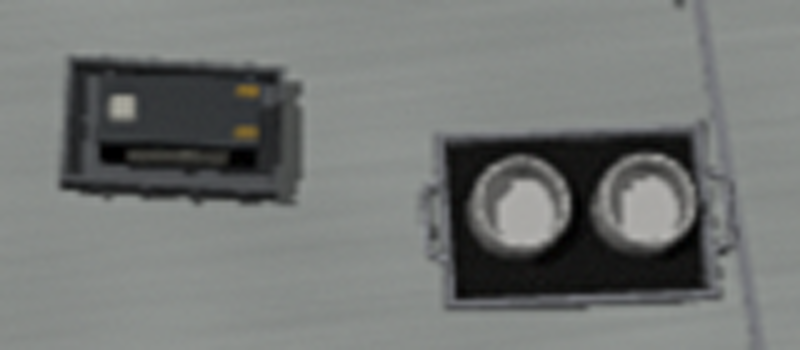

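Run:
```python
from h import *
fr=lambda p,o,yaw:(np.array([[np.cos(yaw),np.sin(yaw)],[-np.sin(yaw),np.cos(yaw)]])@(np.array(p[:2])-o)).round(4)
T=lambda p:z2(p,5,(225,135))
for c in((520,205),(645,202)): print("dish",fr(pl("top",T(c),.036),np.array([.5315,-.3714]),np.radians(-4.5)))
for c in((100,75),(98,140)): print("batt L corners",fr(pl("top",T(c),.056),np.array([.6085,-.1365]),np.radians(-9.5)))
print(fr((.6094,-.1374),np.array([.6085,-.1365]),np.radians(-9.5)))
a=cv2.imread("pics/top29f.png"); cv2.imwrite("pics/b29.png",cv2.resize(a[140:182,230:292],None,fx=12,fy=12,interpolation=cv2.INTER_CUBIC))
```

```text
dish [0.0001 0.0384]
dish [-0.0006 -0.0364]
batt L corners [0.0212 0.049 ]
batt L corners [-0.0192  0.0478]
[ 0.001  -0.0007]
```

View pics/b29.png

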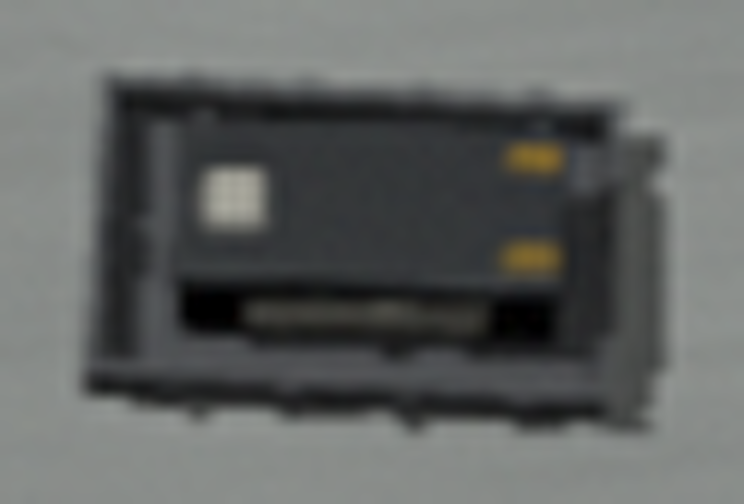

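Run:
```python
from station import r,ticket
print(r.sense()["time_s"],ticket.finish_job())
```

```text
the job is handed in; nothing more can be done
44.9 None
```

The gear is sorted and I handed the job in at 44.9 s; no verdict came back, so the outcome rests on my own checks.

**What I did:**
1. Raised the hold-down bar by its rod to about 1.75 rad while the battery was still in its bay.
2. Slid the battery about 46 mm out from under the hood, gripped it again at its centre and set it lengthwise in the grey battery tray.
3. Put one bottle in each bay of the carrier, held by the cap.
4. Set the two white dishes side by side in the steel tray.

I lowered everything until the wrist force showed contact before I let go.

**Last checks, from the final pictures:**

| Thing | Position in the tray's or carrier's frame (x, y) | Limit |
|---|---|---|
| Bottles | (0, +34) mm and (−1, −38) mm | x ±14, y ±50 mm |
| Dishes | (0, +38) mm and (−1, −36) mm | x ±26, y ±53 mm |
| Battery | about (+1, −5) mm, lengthwise | ±18 mm each way |

- **Upright and clear:** everything looked upright, and the arm was clear of it all.
- **One disagreement:** my first outline of the battery tray had taken in some of its shadow. The battery therefore sits about 5 mm off the tray's centre along its length, instead of the 1 mm I first worked out.
- **Not measured:** I judged tilt only by eye and did not measure the speeds of the objects.

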